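# Close a gapped choke and gauge its air gap

## Robot

A 6-joint arm with a two-finger parallel gripper is mounted at the origin on the work surface. World frame = base frame: x ahead of the robot, y to its left, z up, the work surface at z = 0. Lengths are in mm, angles in rad, forces in N, time in s.
With the tool pointing down it reaches from about 375 to 975 mm from the base axis. Payload 3.8 kg.
Tool frame: the origin (TCP) lies between the finger pads; the fingertips stand 8 mm ahead of it and the grasp point (between the pads) lies 11 mm behind it; z points along the fingers, y is the line along which they close (so a half turn about z gives the same grasp; the last joint's range is limited). The gripper opens to 88 mm and grips with 3 to 60 N. Pads are 18 mm wide; open, the fingers measure 123 mm over their backs; the gripper's body (75 mm by 187 mm) begins 45 mm behind the grasp point.
Start: joints at [1.225, 0.264, 1.604, -0, 1.274, -0.037], TCP at [205.141, 643.067, 246.706] pointing down, gripper open.
Joint ranges: [-2.63, 2.63], [-0.94, 2.18], [0.31, 2.57], [-1.31, 4.45], [0, 2.66], [-2.55, 2.55]. Speed limits (rad/s): [2.57, 2.57, 3.14, 3.14, 3.14, 3.14].

## Interface

Orientations are given as a 3x3 rotation matrix whose columns are the frame's x, y, z axes.
In Python, from plant import robot gives the robot as it stands.
- The arm moves only by the tool jog_arm, never from a script. Its argument "moves" is a list of rows, each a list of 2 entries, a list of its own where there are three numbers: the shift along the tool's x, y, z scaled (see below), then the turn, a rotation vector about the tool's x, y, z scaled (see below). A call has 1 to 8 rows; each row shifts and turns the commanded pose from where the row before left it, along the tool's axes as they then stand; what a row does not reach is not made up. The controller multiplies each number of a shift by 500 mm and each number of a turn by 90 degrees. A row lasts 1/12 s, in which the tool goes at most 41.7 mm and 7.16 degrees, less where a joint would pass 70% of its speed; a pose out of reach is approached as far as the arm can. A call with a number of a shift or a turn outside -1 to 1 is refused whole. A call with a gripper value outside its range is refused whole. "hand" is the closure, from 0 (fully open) to 1 (shut), set as the call begins (left out, the last holds). The fingers move at their own pace and stop on an object; "squeeze" is the grip in N (left out, the last holds). Time passes only in rows, so rows that do not move let the fingers close. It gives the time, the measured TCP pose, the force, the opening and the grip force at its end, in the units of the state.
- robot.get_obs(): the state, without advancing time (a new reading comes with each control period).
- robot.snapshot(name): name is "scene" or "top" or "wrist"; returns a dict with "color" (480x640x3 uint8, red, green, blue), "K" (3x3 intrinsics, pixels), "dist_coeffs" ([k1, k2, p1, p2, k3] as OpenCV has them; the pictures are not rectified), "pose" (4x4, takes a point from camera to world coordinates). Camera axes: x right, y down, z forward; pixel columns grow to the right and rows downward; lengths in mm; the calibration is good to about 2 mm. A picture is of the moment at which its call begins. There is no depth.
- robot.finish_job(): hands the job in; it is judged then, once.
Trained networks look in a picture, given as the dict that the camera call returned (one of the last four; its "shot" number tells which), for a name from the list of things; names that differ only in an ending like _2 or _b are one class to them, and where a whole thing is asked for, a point or a joint stands for the part that bears it (a point fixed in the world has none). Each returns a list of dicts, best first, with "score" (0 to 1); they miss things now and then, are a little off and sometimes report something else, mostly with a low value. They report only what shows in the picture. A call takes as long as a camera call. They do not tell look-alikes from the thing itself.
- robot.find_in(picture, target): "position" ([x, y, z] in mm, in world coordinates, good to about 4 mm: the middle of the surface that is visible of it).
The state is a dict: "time_s": time; "joints": joint angles; "qd": joint speeds; "tau": joint torques, N m; "eef_pos": TCP position; "eef_rot": TCP orientation; "wrist_force": force on the tool from outside, world axes, zero at the start; "moment": the same for the moment, N m; "finger_gap": opening from 0.0 (shut) to 1.0 (fully open); "grasp_force": force on a finger pad.
Only numpy, scipy, OpenCV 4.12 (cv2) and the standard library are available. Lean on these libraries where they do the work, as an engineer would, in place of code of your own. Each camera call takes 0.05 s, during which the arm holds its last target. There are 200 camera calls.

## Task

Set the wound coil fully down over the middle leg of the ferrite core in the jig without dropping it, then swing the jig's arm round against its stop so that the yoke bar lies over the core. Take the taper gauge by its handle and, from the robot's side, slide its blade, level and flat on the leg, into the gap between the yoke bar and the outer leg at the arm's free end until it drags snugly between the two, without jacking up the sprung bar. Finish still holding the gauge there, snug in the gap, so that the gap can be read, and leave the solder reel, screwdriver and jar alone.

Things in the scene. Friction and masses are not known exactly. Their poses are not given: they have to be found in the camera images.
- coil: Wound coil former: a spool 60 mm in diameter and 33 mm high with white plastic flanges, copper winding and a 33.5 mm through bore, 160 g (varies by a quarter); stands on the bench on one flange, axis upright. Origin: centre of its underside; z along its axis.
- jig: Gapping jig, fixed: aluminium plate 150 x 240 mm, 12 mm thick; the core in its nest; a pivot column 105 mm from the core's axis along y (to the left); a slim stop post at x = 25, y = -85 mm, 114 mm high. Turned up to 0.2 rad. Origin: on the bench under the core's centre; axes as the core's. Between the outer legs (94 mm apart) fingers fit beside the seated coil only across x.
- core: Dark ferrite E core half, legs up, fixed in the jig: 120 mm along y, 30 mm along x, 50 mm high. A 15 mm web carries three 35 mm legs: a round middle leg (29.4 mm diameter, bevelled top) and two outer legs, 30 x 13 mm (x, y), centred at y = +-53.5 mm. Origin: centre of its underside; x points away from the robot, y to its left. The seated coil's underside rests on the web, 15 mm above the origin.
- leg_mid_top (a point): Centre of the flat top of the core's round middle leg, 50 mm above the core's origin; axes as the core's.
- leg_end_top (a point): Centre of the flat top of the outer leg farther from the pivot column (core y = -53.5 mm), the lower face of the gap; axes as the core's. The leg's robot-side edge lies at x = -15 mm from here.
- swing (a joint): Turn of the jig's swing arm about its upright pivot, rad: 0 = on its stop, yoke bar right over the core; grows as it opens, clockwise from above, towards the robot (starts 1.35 to 1.6). Stays where left; friction 0.12 N m. A flat grey bar 24 mm wide, 195 mm long, its top 109 mm above the bench. Once closed, pushing the yoke bar away from the robot presses the arm on the stop.
- swing_handle (a point): Point on the axis of the upright black handle on the swing arm, 130 mm from the pivot, 140 mm above the bench. The handle is a round peg 16 mm in diameter that reaches from 109 to 155 mm above the bench and turns with the arm.
- swing_hinge (a point): Point on the pivot axis of the swing arm, at the same height as swing_handle. The column and its cap reach 120 mm above the bench.
- yoke: Dark ferrite bar, 120 x 30 x 20 mm, in a saddle under the swing arm, along it. Rides on two upright pins and rests 68.5 mm above the bench (underside); can be lifted 5 mm: about 5 N starts it, then 2 N per mm. With the arm closed it lies square over the core, its edges flush with it, leaving 4 to 6.5 mm above the legs (core heights vary). Origin: on the bench plane under its centre.
- yoke_mouth (a point): Middle of the gap's upper edge: on the bar's lower robot-side edge (when the arm is closed), over the centreline of the outer leg at the free end, 68.5 mm above the bench with the bar at rest.
- gauge: Taper gauge lying flat on the bench, 90 g: black handle 60 mm long, 14 wide, 24 high; from its front end a steel wedge blade 100 mm long, 12 wide. The blade's underside is flat, flush with the handle's; its top slopes: 1.5 mm thick at the tip, 1 mm thicker every 12 mm (9.8 at the handle). Origin: centre of the handle's underside; x along the blade to the tip, z up.
- gauge_tip (a point): Middle of the lower edge of the gauge's tip, 130 mm along x from the gauge's origin; axes as the gauge's.
- solder_reel: Bystander: reel of solder standing on its flange, all bright metal, 54 mm in diameter, 45 mm high. Origin: centre of its underside.
- screwdriver: Bystander: screwdriver lying on the bench beyond the jig.
- flux_jar: Bystander: amber glass jar with a black cap, 48 mm in diameter, 60 mm high. Origin: centre of its underside.
Things that resemble listed ones, but are neither listed nor needed, are in the scene too. What is shaped like the coil but red is not meant.

How it is judged:
By the outcome, as a careful person would: the job done as asked, in the order asked, and still so for the second after the job is handed in, while the arm keeps its last pose, push and grip.
It also fails if it takes over 67 s, if anything falls off the work surface, if the arm or the gripper's body presses on something with over 40 N, if the wrist force passes 120 N, or if a joint passes its speed limit or range.

## Working session

There is one attempt and no reset: what is moved stays moved. The work goes in short steps, Python scripts to look and compute and a tool call to move; the robot and the scene stay as the last step left them, time stands still between calls to the robot, and variables do not carry over. Pictures are saved under pics/ and viewed, at most 10 in all, crops included, and the job is handed in when it is done.

Besides the shell and the picture viewer there is one more tool, called after ">>>" as name(argument=value, ...), one argument or row to a line, values as JSON. jog_arm: Moves the arm, as the interface text tells. Shifts and turns lie within -1 to 1; 1 stands for 500 mm of shift or 90 degrees of turn. Its arguments: {"type":"object","properties":{"moves":{"type":"array","items":{"type":"array"}},"hand":{"type":"number"},"squeeze":{"type":"number"}},"required":["moves"]}

```bash
mkdir -p pics; ls; cat > h.py <<'E'
import numpy as np, cv2
from plant import robot
def save(p,n,crop=None,s=1):
    im=p["color"][:,:,::-1]
    if crop: im=im[crop[1]:crop[3],crop[0]:crop[2]]
    if s!=1: im=cv2.resize(im,None,fx=s,fy=s,interpolation=cv2.INTER_CUBIC)
    cv2.imwrite("pics/"+n,im)
def proj(p,X):
    T=np.linalg.inv(p["pose"]); X=np.atleast_2d(np.array(X,float))
    return cv2.projectPoints(X,cv2.Rodrigues(T[:3,:3])[0],T[:3,3],np.array(p["K"]),np.array(p["dist_coeffs"]))[0][:,0]
def onz(p,uv,z):
    uv=np.array(uv,float).reshape(-1,1,2)
    n=cv2.undistortPoints(uv,np.array(p["K"]),np.array(p["dist_coeffs"]))[:,0]
    P=np.array(p["pose"]); d=np.c_[n,np.ones(len(n))]@P[:3,:3].T; c=P[:3,3]
    return c+d*((z-c[2])/d[:,2])[:,None]
E
python3 - <<'E'
from h import *
o=robot.get_obs();print(o)
for n in ["top","scene"]:
    p=robot.snapshot(n); save(p,n+"0.png"); print(n,np.round(p["pose"],3).tolist(),np.round(p["K"],1).tolist(),p["dist_coeffs"])
    for t in ["coil","jig","core","leg_mid_top","leg_end_top","swing_handle","swing_hinge","yoke","yoke_mouth","gauge","gauge_tip","solder_reel","flux_jar","screwdriver"]:
        print(t,[(np.round(d["position"]).tolist(),round(d["score"],2)) for d in robot.find_in(p,t)])
E
```

```text
pics
{'time_s': 0.0, 'joints': array([ 1.22510383e+00,  2.64730556e-01,  1.60534481e+00, -3.02353239e-06,
        1.27371119e+00, -3.69104427e-02]), 'qd': array([-5.45528131e-04,  4.10988625e-04,  1.06841261e-03, -9.57323877e-04,
       -9.94764366e-06,  5.42667182e-04]), 'tau': array([-1.58395476e-03, -5.02111459e+01, -3.56874239e+01,  7.25189410e-02,
        2.95255089e-02, -1.69356476e-04]), 'eef_pos': array([204.90846365, 642.42712149, 245.41898496]), 'eef_rot': array([[-9.52704650e-01,  3.03896859e-01, -7.40679124e-04],
       [ 3.03897752e-01,  9.52702415e-01, -2.06509055e-03],
       [ 7.80722592e-05, -2.19251209e-03, -9.99997593e-01]]), 'wrist_force': array([-0.52127324,  0.01848992,  0.93074329]), 'moment': array([-0.03084612,  0.04414589,  0.01711087]), 'grasp_force': 0.0, 'finger_gap': 1.0005992689963266}
top [[-0.029, -0.997, 0.069, 520.719], [-0.999, 0.027, -0.029, -42.449], [0.027, -0.07, -0.997, 1107.763], [0.0, 0.0, 0.0, 1.0]] [[449.9, 0.0, 324.6], [0.0, 449.9, 241.0], [0.0, 0.0, 1.0]] [-0.05309979  0.          0.          0.          0.        ]
coil [([485.0, -357.0
[... 912 characters left out ...]
[493.0, -357.0, 27.0], 0.72), ([487.0, -245.0, 24.0], 0.64)]
jig [([602.0, 93.0, 11.0], 0.59)]
core [([608.0, 37.0, 37.0], 0.66), ([602.0, 91.0, 11.0], 0.33)]
leg_mid_top [([478.0, 305.0, 6.0], 0.73), ([761.0, -12.0, 21.0], 0.72), ([608.0, 37.0, 37.0], 0.58)]
leg_end_top [([602.0, 36.0, 39.0], 0.73)]
swing_handle [([498.0, 115.0, 110.0], 0.74)]
swing_hinge [([502.0, 119.0, 105.0], 0.86)]
yoke [([489.0, 111.0, 83.0], 0.66)]
yoke_mouth [([492.0, 113.0, 88.0], 0.6)]
gauge [([480.0, 307.0, 7.0], 0.56)]
gauge_tip [([476.0, 306.0, 5.0], 0.68)]
solder_reel [([718.0, -350.0, 44.0], 0.9)]
flux_jar [([696.0, 314.0, 45.0], 0.58), ([494.0, -356.0, 25.0], 0.58)]
screwdriver [([760.0, -16.0, 23.0], 0.82)]
```

View pics/top0.png

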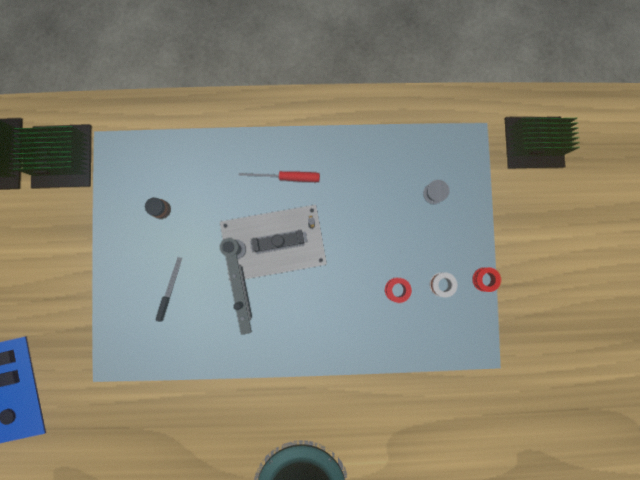

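View pics/scene0.png

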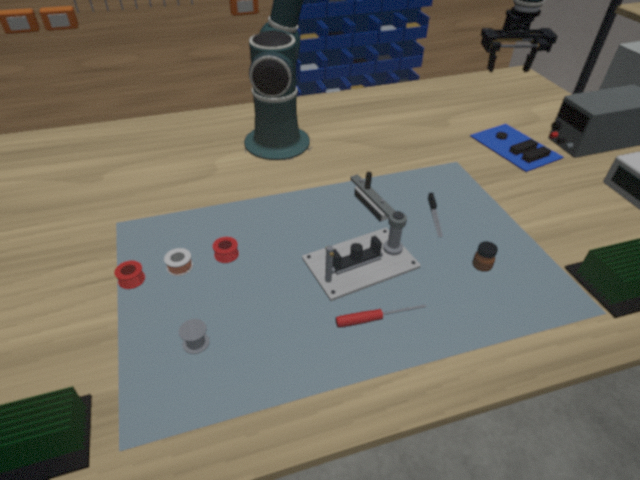

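The top view shows the core at about (278,241), pivot (230,247), peg (238,306), white coil (444,285) between red decoys (398,290) and (487,279), and gauge from (162,308) to its tip at (179,259). The scene view agrees.

```bash
cat >> h.py <<'E'
from scipy.spatial.transform import Rotation as Ro, Slerp
def Ryaw(yaw): # tool down, tool y at world yaw (deg)
    c,s=np.cos(np.radians(yaw)),np.sin(np.radians(yaw)); y=np.array([c,s,0]); z=np.array([0,0,-1.]); return np.c_[np.cross(y,z),y,z]
def plan(wps,start=None):
    """wps: list of (pos,R or None,rows)"""
    o=robot.get_obs(); p,R=(o["eef_pos"],o["eef_rot"]) if start is None else start
    for q,Q,n in wps:
        q=np.array(q,float); Q=R if Q is None else Q
        S=Slerp([0,1],Ro.from_matrix([R,Q])); 
        for k in range(n):
            Ra,Rb=S(k/n),S((k+1)/n)
            print([np.round(Ra.inv().apply((q-p)/n)/500,4).tolist(),np.round((Ra.inv()*Rb).as_rotvec()/(np.pi/2),4).tolist()])
        print("--"); p,R=q,Q
E
python3 - <<'E'
from h import *
plan([((440,330,250),Ryaw(0),12)])
E
```

```text
[[-0.0531, -0.0378, -0.0005], [0.0, 0.0, 0.0669]]
[[-0.0568, -0.032, -0.0005], [0.0, 0.0, 0.0669]]
[[-0.0599, -0.0259, -0.0005], [0.0, 0.0, 0.0669]]
[[-0.0623, -0.0195, -0.0005], [0.0, 0.0, 0.0669]]
[[-0.064, -0.0128, -0.0005], [0.0, 0.0, 0.0669]]
[[-0.0649, -0.006, -0.0005], [0.0, 0.0, 0.0669]]
[[-0.0652, 0.0008, -0.0005], [0.0, 0.0, 0.0669]]
[[-0.0648, 0.0077, -0.0005], [0.0, 0.0, 0.0669]]
[[-0.0636, 0.0144, -0.0005], [0.0, 0.0, 0.0669]]
[[-0.0617, 0.021, -0.0005], [0.0, 0.0, 0.0669]]
[[-0.0592, 0.0274, -0.0005], [0.0, 0.0, 0.0669]]
[[-0.056, 0.0334, -0.0005], [0.0, 0.0, 0.0669]]
--
```

>>> jog_arm(
  moves=[
    [[-0.053,-0.038,0],[0,0,0.067]],
    [[-0.057,-0.032,0],[0,0,0.067]],
    [[-0.06,-0.026,0],[0,0,0.067]],
    [[-0.062,-0.02,0],[0,0,0.067]],
    [[-0.064,-0.013,0],[0,0,0.067]],
    [[-0.065,-0.006,0],[0,0,0.067]],
    [[-0.065,0.001,0],[0,0,0.067]],
    [[-0.065,0.008,0],[0,0,0.067]],
  ],
  hand=0,
)

```text
time_s: 2.17
eef_pos: [362.3, 432.8, 247.0]
eef_rot: [[-0.403, 0.915, 0.0], [0.915, 0.403, 0.0], [0.0, 0.0, -1.0]]
wrist_force: [-0.4, -0.4, 0.1]
finger_gap: 1.006
grasp_force: 0.0
```

>>> jog_arm(
  moves=[
    [[-0.064,0.014,0],[0,0,0.067]],
    [[-0.062,0.021,0],[0,0,0.067]],
    [[-0.059,0.027,0],[0,0,0.067]],
    [[-0.056,0.033,0],[0,0,0.067]],
    [[0,0,0],[0,0,0]],
  ],
)

```text
time_s: 2.58
eef_pos: [442.1, 325.3, 247.0]
eef_rot: [[0.009, 1.0, 0.002], [1.0, -0.009, -0.002], [-0.002, 0.002, -1.0]]
wrist_force: [0.6, -0.0, 0.7]
finger_gap: 0.999
grasp_force: 0.0
```

```bash
python3 - <<'E'
from h import *
p=robot.snapshot("wrist"); save(p,"w1.png"); print(np.round(p["pose"],2).tolist(),np.round(p["K"]).tolist(),p["dist_coeffs"]);o=robot.get_obs();print(o["eef_pos"],o["eef_rot"],o["joints"],o["time_s"])
for t in ["gauge","gauge_tip"]: print(t,[(np.round(d["position"]).tolist(),round(d["score"],2)) for d in robot.find_in(p,t)])
print(proj(p,[[481,308,11]]))
E
```

```text
[[1.0, -0.01, -0.0, 442.87], [-0.01, -0.95, -0.3, 403.53], [0.0, 0.3, -0.95, 385.49], [0.0, 0.0, 0.0, 1.0]] [[406.0, 0.0, 320.0], [0.0, 406.0, 238.0], [0.0, 0.0, 1.0]] [-0.09387855  0.          0.          0.          0.        ]
[440.81478475 327.17954446 246.93485966] [[ 5.17608044e-03  9.99986410e-01  6.23159272e-04]
 [ 9.99986594e-01 -5.17599000e-03 -1.46671954e-04]
 [-1.43444494e-04  6.23910104e-04 -9.99999795e-01]] [ 5.93411628e-01  2.52780041e-02  1.87482710e+00 -4.96829115e-04
  1.24105298e+00  5.98748458e-01] 2.6333
gauge [([476.0, 313.0, 8.0], 0.6)]
gauge_tip [([474.0, 313.0, 14.0], 0.6)]
[[360.19167794 213.48408002]]
```

View pics/w1.png

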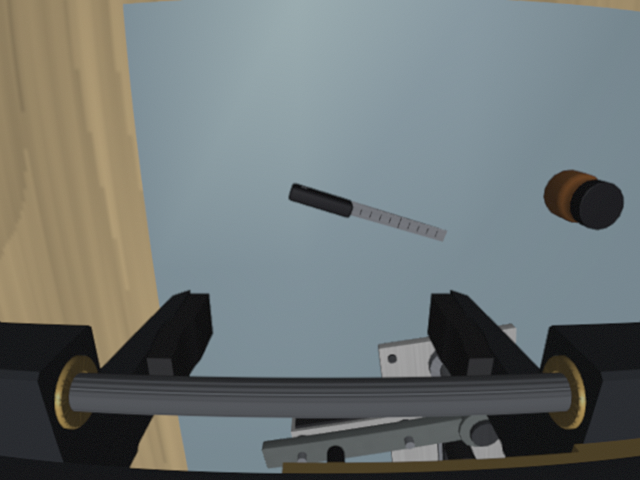

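The wrist picture shows the gauge: handle (291,192) to (352,208), tip about (445,236), scale side up.

>>> jog_arm(
  moves=[
    [[-0.072,0.037,-0.004],[0,0,0]],
    [[-0.072,0.037,-0.004],[0,0,0]],
    [[-0.072,0.037,-0.004],[0,0,0]],
    [[-0.072,0.037,-0.004],[0,0,0]],
    [[-0.072,0.037,-0.004],[0,0,0]],
    [[-0.072,0.037,-0.004],[0,0,0]],
    [[-0.072,0.037,-0.004],[0,0,0]],
    [[-0.072,0.037,-0.004],[0,0,0]],
  ],
)

```text
time_s: 3.4
eef_pos: [587.5, 41.2, 263.0]
eef_rot: [[-0.002, 1.0, 0.0], [1.0, 0.002, 0.001], [0.001, 0.0, -1.0]]
wrist_force: [0.4, 0.8, 0.8]
finger_gap: 0.995
grasp_force: 0.0
```

>>> jog_arm(
  moves=[
    [[0,0,0],[0,0,0]],
    [[0,0,0],[0,0,0]],
  ],
)

```text
time_s: 3.57
eef_pos: [587.7, 40.8, 262.6]
eef_rot: [[0.002, 1.0, -0.0], [1.0, -0.002, 0.001], [0.001, -0.0, -1.0]]
wrist_force: [0.3, 1.1, -0.7]
finger_gap: 1.001
grasp_force: 0.0
```

```bash
python3 - <<'E'
from h import *
import pickle
p=robot.snapshot("wrist"); save(p,"w2.png",(120,30,520,330),2); pickle.dump(p,open("w2.pkl","wb"));o=robot.get_obs();print(o["eef_pos"],o["joints"],o["time_s"])
for t in ["leg_mid_top","leg_end_top","swing_hinge","swing_handle","core"]: print(t,[(np.round(d["position"]).tolist(),round(d["score"],2)) for d in robot.find_in(p,t)])
E
```

```text
[586.97332067  41.9894475  262.41422893] [2.85850384e-02 9.22409812e-02 1.77536429e+00 9.31101712e-04
 1.27477014e+00 2.89170927e-02] 3.6167
leg_mid_top [([597.0, 42.0, 42.0], 0.57)]
leg_end_top [([602.0, 40.0, 45.0], 0.84)]
swing_hinge [([504.0, 126.0, 108.0], 0.84)]
swing_handle [([500.0, 124.0, 110.0], 0.89)]
core [([601.0, 42.0, 42.0], 0.91)]
```

View pics/w2.png

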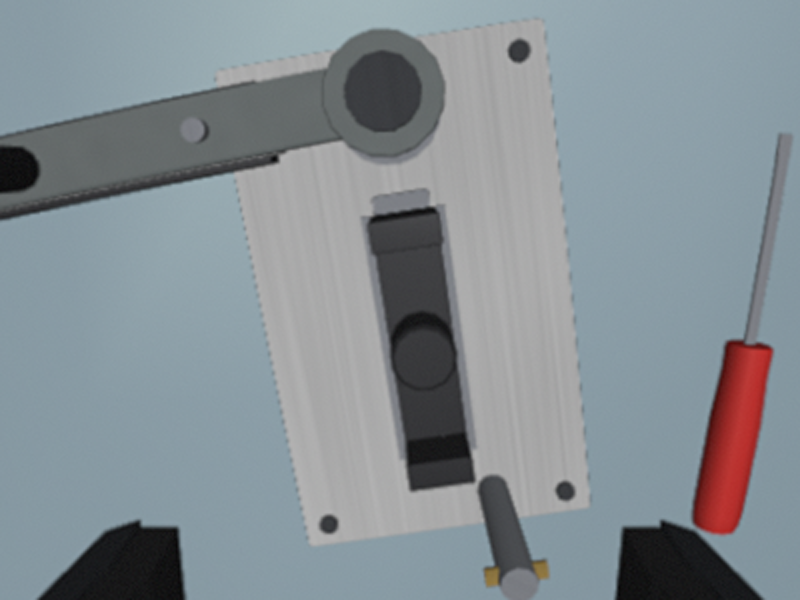

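The crop shows the pivot cap at (383,92), left leg top about (406,232), middle leg (423,357), end leg (441,471) and stop post (518,583).

```bash
cat > a.py <<'E'
from h import *
import pickle
p=pickle.load(open("w2.pkl","rb"))
f=lambda x,y:(120+x/2,30+y/2)
for n,(x,y),z in [("mid",(423,357),63),("end",(441,471),63),("far",(406,232),63),("hinge",(383,91),120),("post",(518,583),114),("plTL",(217,70),12),("plTR",(545,18),12),("plBL",(311,545),12),("plBR",(590,508),12)]:
    print(n,np.round(onz(p,f(x,y),z)[0],1))
# model overlay: check
def model(c,a,zt):
    R=np.array([[np.cos(a),-np.sin(a)],[np.sin(a),np.cos(a)]])
    pts=[]
    for y0 in (-60,-47,47,60):
        for x0 in (-15,15): pts.append([x0,y0])
    t=np.linspace(0,2*np.pi,24,endpoint=False)
    m=np.c_[14.7*np.cos(t),14.7*np.sin(t)]
    P=np.vstack([pts,m])@R.T+c
    return np.c_[P,np.full(len(P),zt)]
import sys
c=np.array([float(sys.argv[1]),float(sys.argv[2])]);a=float(sys.argv[3])
im=cv2.resize(p["color"][30:330,120:520,::-1],None,fx=2,fy=2,interpolation=cv2.INTER_CUBIC)
R=np.array([[np.cos(a),-np.sin(a)],[np.sin(a),np.cos(a)]])
pl=np.array([[-75,-120],[75,-120],[75,120],[-75,120]])@R.T+c
Q=[*model(c,a,63),*np.c_[pl,np.full(4,12)], [*(R@[0,105]+c),120],[*(R@[25,-85]+c),114]]
for u in proj(p,Q): cv2.circle(im,(int(round((u[0]-120)*2)),int(round((u[1]-30)*2))),2,(0,255,0),-1)
cv2.imwrite("pics/ov%s.png"%sys.argv[4],im)
E
sed -n '/^for n/,/^    print/p' a.py >/dev/null; python3 a.py 599 40 0.13 1
```

```text
mid [597.8  37.9  63. ]
end [606.2 -14.3  63. ]
far [590.5  90.5  63. ]
hinge [582.6 141.  120. ]
post [634.9 -42.3 114. ]
plTL [505.5 159.5  12. ]
plTR [652.8 181.2  12. ]
plBL [540.5 -76.4  12. ]
plBR [687.5 -55.4  12. ]
```

```bash
python3 - <<'E'
from h import *
plan([((487,-353,232),Ryaw(8.4),11)])
E
```

```text
[[-0.072, -0.0182, 0.0056], [-0.0, -0.0, -0.0084]]
[[-0.0717, -0.0192, 0.0056], [-0.0, -0.0, -0.0084]]
[[-0.0714, -0.0201, 0.0056], [-0.0, -0.0, -0.0084]]
[[-0.0712, -0.021, 0.0056], [-0.0, -0.0, -0.0084]]
[[-0.0709, -0.022, 0.0056], [-0.0, -0.0, -0.0084]]
[[-0.0706, -0.0229, 0.0056], [-0.0, -0.0, -0.0084]]
[[-0.0703, -0.0238, 0.0056], [-0.0, -0.0, -0.0084]]
[[-0.07, -0.0248, 0.0056], [-0.0, -0.0, -0.0084]]
[[-0.0696, -0.0257, 0.0056], [-0.0, -0.0, -0.0084]]
[[-0.0693, -0.0266, 0.0056], [-0.0, -0.0, -0.0084]]
[[-0.0689, -0.0275, 0.0056], [-0.0, -0.0, -0.0084]]
--
```

>>> jog_arm(
  moves=[
    [[-0.072,-0.018,0.0056],[0,0,-0.0084]],
    [[-0.072,-0.019,0.0056],[0,0,-0.0084]],
    [[-0.071,-0.02,0.0056],[0,0,-0.0084]],
    [[-0.071,-0.021,0.0056],[0,0,-0.0084]],
    [[-0.071,-0.022,0.0056],[0,0,-0.0084]],
    [[-0.071,-0.023,0.0056],[0,0,-0.0084]],
    [[-0.07,-0.024,0.0056],[0,0,-0.0084]],
    [[-0.07,-0.025,0.0056],[0,0,-0.0084]],
  ],
)

```text
time_s: 4.53
eef_pos: [513.5, -247.0, 240.5]
eef_rot: [[-0.107, 0.994, 0.001], [0.994, 0.107, -0.0], [-0.0, 0.001, -1.0]]
wrist_force: [0.3, 0.7, -0.2]
finger_gap: 0.998
grasp_force: 0.0
```

>>> jog_arm(
  moves=[
    [[-0.07,-0.026,0.0056],[0,0,-0.0084]],
    [[-0.069,-0.027,0.0056],[0,0,-0.0084]],
    [[-0.069,-0.028,0.0056],[0,0,-0.0084]],
    [[0,0,0],[0,0,0]],
    [[0,0,0],[0,0,0]],
  ],
)

```text
time_s: 4.95
eef_pos: [485.5, -355.3, 231.6]
eef_rot: [[-0.142, 0.99, -0.0], [0.99, 0.142, 0.001], [0.001, -0.0, -1.0]]
wrist_force: [0.2, 1.2, -0.2]
finger_gap: 1.002
grasp_force: 0.0
```

```bash
python3 - <<'E'
from h import *
p=robot.snapshot("wrist"); im=p["color"];o=robot.get_obs();print(o["eef_pos"],o["joints"],o["time_s"],o["wrist_force"])
hsv=cv2.cvtColor(im,cv2.COLOR_RGB2HSV)
m=((hsv[...,1]<40)&(hsv[...,2]>140)).astype(np.uint8)
cs,_=cv2.findContours(m,cv2.RETR_CCOMP,cv2.CHAIN_APPROX_NONE)
for c in sorted(cs,key=len)[::-1][:4]:
    if len(c)<30: continue
    w=onz(p,c.reshape(-1,2),33)[:,:2].astype(np.float32); (cx,cy),r=cv2.minEnclosingCircle(w)
    print(len(c),cx,cy,r,cv2.fitEllipse(w))
save(p,"w3.png",(120,30,520,330),2)
print([(np.round(d["position"]).tolist(),round(d["score"],2)) for d in robot.find_in(p,"coil")])
E
```

```text
[ 485.95939576 -354.04790167  231.69589637] [-6.71440985e-01  1.36092822e-01  1.78401164e+00  7.33996895e-04
  1.22228224e+00 -8.15236239e-01] 5.0 [ 0.62689005 -0.95974763 -0.56977334]
762 451.0233459472656 -261.01708984375 55.72315216064453 ((450.74737548828125, -250.70050048828125), (70.93093872070312, 102.4231948852539), 112.73490142822266)
375 433.41552734375 -216.85958862304688 25.324840545654297 ((432.0309753417969, -216.0478515625), (20.630714416503906, 44.183467864990234), 81.95438385009766)
225 527.22412109375 -209.83798217773438 20.2100830078125 ((528.4039916992188, -210.6392364501953), (6.912789821624756, 36.709510803222656), 39.663700103759766)
225 472.15869140625 -247.9300994873047 30.848316192626953 ((472.1215515136719, -247.93357849121094), (60.75692367553711, 60.95421600341797), 63.35113525390625)
[([480.0, -357.0, 29.0], 0.92), ([470.0, -243.0, 34.0], 0.69), ([491.0, -465.0, 30.0], 0.67)]
```

View pics/w3.png

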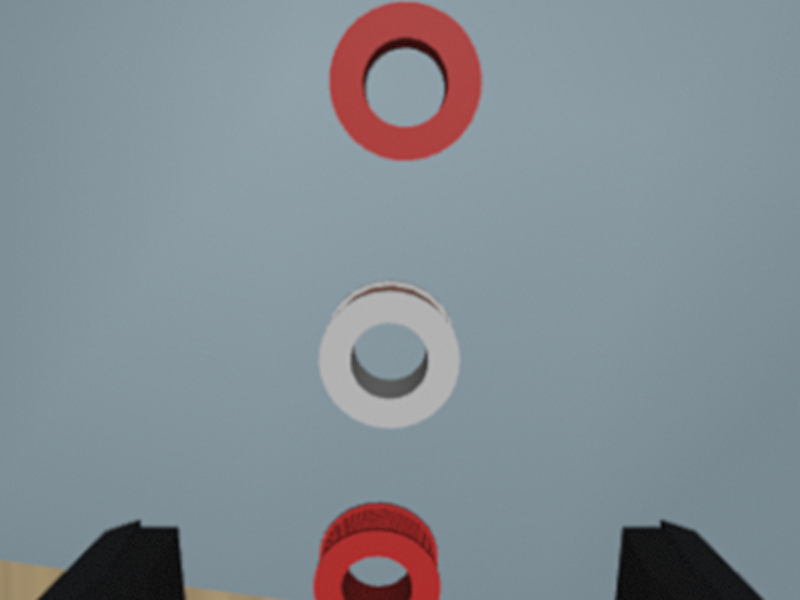

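The white coil's top ring is at about (390,359), between red decoys at (405,80) and (377,575).

```bash
python3 - <<'E'
from h import *
p=robot.snapshot("wrist"); im=p["color"]
m=((im[...,0].astype(int)>152)&(im[...,1].astype(int)>140)).astype(np.uint8); m[:165]=0;m[250:]=0;m[:,:270]=0;m[:,360:]=0
cs,_=cv2.findContours(m,cv2.RETR_CCOMP,cv2.CHAIN_APPROX_NONE)
for c in sorted(cs,key=len)[::-1][:3]:
    w=onz(p,c.reshape(-1,2),33)[:,:2].astype(np.float32); (cx,cy),r=cv2.minEnclosingCircle(w)
    e=cv2.fitEllipse(w); print(len(c),cx,cy,r,e)
print(onz(p,(120+390/2,30+359.5/2),33))
E
```

```text
203 480.7310791015625 -357.8716735839844 32.1740608215332 ((481.195068359375, -358.2149963378906), (59.188419342041016, 63.80731201171875), 3.8235881328582764)
111 481.4168395996094 -360.0015869140625 17.742767333984375 ((481.42205810546875, -360.22735595703125), (34.01588439941406, 34.600162506103516), 89.95539093017578)
93 479.7913818359375 -335.6920166015625 19.33650779724121 ((480.73004150390625, -342.0611267089844), (27.961973190307617, 39.96643829345703), 90.6233139038086)
[[ 482.9019148 -357.645028    33.       ]]
```

```bash
python3 - <<'E'
from h import *
A=[]
for i in range(4):
    p=robot.snapshot("wrist"); im=p["color"]; o=robot.get_obs()
    m=((im[...,0].astype(int)>152)&(im[...,1].astype(int)>140)).astype(np.uint8); m[:165]=0;m[250:]=0;m[:,:270]=0;m[:,360:]=0
    cs,_=cv2.findContours(m,cv2.RETR_CCOMP,cv2.CHAIN_APPROX_NONE)
    cs=sorted(cs,key=len)[::-1]
    e=cv2.fitEllipse(cs[1]); oo=cs[0].reshape(-1,2); oo=oo[oo[:,1]>205]; e2=cv2.minEnclosingCircle(oo)
    w=onz(p,e[0],33)[0]; fit=onz(p,oo,33)[:,:2]
    s=np.linalg.lstsq(np.c_[2*fit,np.ones(len(fit))],(fit**2).sum(1),rcond=None)[0]
    print(np.round(e[0],2),w,s[:2],np.sqrt(s[2]+s[:2]@s[:2]),p["pose"][:3,3],o["eef_pos"])
E
```

```text
[312.56 212.44] [ 481.41685561 -360.0411174    33.        ] [ 481.35675561 -360.05924952] 29.653894007959387 [ 475.3847895  -276.00632104  370.69925343] [ 486.60701769 -352.93836015  232.07184444]
[312.36 212.42] [ 481.38218455 -360.02224426   33.        ] [ 481.3898865  -360.01794771] 29.67783037862312 [ 475.44449196 -275.86987499  370.7737421 ] [ 486.6720687  -352.987593    232.14271561]
[312.29 212.27] [ 481.35140743 -359.99402282   33.        ] [ 481.45431035 -360.01052353] 29.694534943213544 [ 475.45887941 -275.88658678  370.81845114] [ 486.63021006 -353.14923418  232.16944518]
[312.32 212.08] [ 481.34460028 -360.00037527   33.        ] [ 481.43646705 -360.06093471] 29.672166468899768 [ 475.43917382 -276.00421845  370.83631132] [ 486.55214866 -353.33840903  232.17133073]
```

```bash
python3 - <<'E'
from h import *
im=cv2.imread("pics/w3.png")[:,:,::-1]
m=((im[...,0].astype(int)>152)&(im[...,1].astype(int)>140)).astype(np.uint8); m[:270]=0;m[440:]=0;m[:,:300]=0;m[:,480:]=0
cs,_=cv2.findContours(m,cv2.RETR_CCOMP,cv2.CHAIN_APPROX_NONE)
print([ (len(c),cv2.fitEllipse(c)) for c in sorted(cs,key=len)[::-1][:2]])
import pickle
p=pickle.load(open("w2.pkl","rb")); o=robot.get_obs(); print(np.round(p["pose"],4)[:3].tolist())
E
python3 a.py 598 38 0.147 2 >/dev/null
```

```text
[(409, ((389.0923156738281, 355.2061767578125), (139.609130859375, 146.472900390625), 2.2915585041046143)), (224, ((388.92877197265625, 361.052001953125), (77.05155181884766, 80.37169647216797), 92.9216079711914))]
[[1.0, -0.0015, -0.0014, 588.1646], [-0.0019, -0.9534, -0.3016, 118.6962], [-0.0008, 0.3016, -0.9534, 401.3204]]
```

View pics/ov2.png

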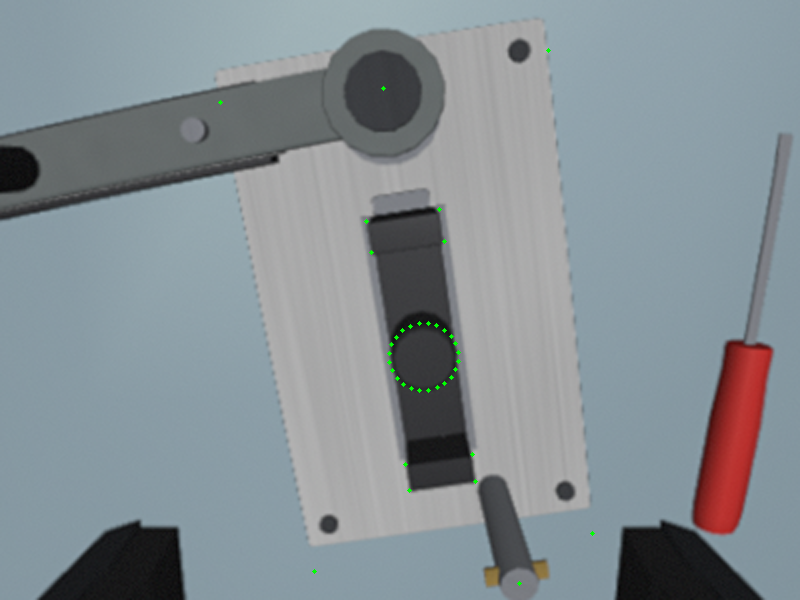

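>>> jog_arm(
  moves=[
    [[-0.003,-0.003,0.07],[0,0,0]],
    [[-0.003,-0.003,0.07],[0,0,0]],
    [[-0.003,-0.003,0.07],[0,0,0]],
    [[-0.003,-0.003,0.07],[0,0,0]],
    [[0,0,0.07],[0,0,0]],
    [[0,0,0.06],[0,0,0]],
    [[0,0,0.032],[0,0,0]],
    [[0,0,0],[0,0,0]],
  ],
)

```text
time_s: 5.97
eef_pos: [480.2, -359.9, 9.9]
eef_rot: [[-0.145, 0.989, -0.003], [0.989, 0.145, 0.003], [0.003, -0.003, -1.0]]
wrist_force: [0.2, -0.4, -0.3]
finger_gap: 1.001
grasp_force: 0.0
```

>>> jog_arm(
  moves=[
    [[0,0,0],[0,0,0]],
    [[0,0,0],[0,0,0]],
    [[0,0,0],[0,0,0]],
    [[0,0,0],[0,0,0]],
    [[0,0,0],[0,0,0]],
    [[0,0,0],[0,0,0]],
  ],
  hand=1,
  squeeze=20,
)

```text
time_s: 6.47
eef_pos: [481.1, -361.4, 11.2]
eef_rot: [[-0.144, 0.99, 0.001], [0.99, 0.144, -0.0], [-0.0, 0.001, -1.0]]
wrist_force: [0.9, 1.1, 0.8]
finger_gap: 0.683
grasp_force: 20.0
```

>>> jog_arm(
  moves=[
    [[0,0,-0.03],[0,0,0]],
    [[0,0,-0.07],[0,0,0]],
    [[0,0,-0.07],[0,0,0]],
    [[0.069,0.032,-0.03],[0,0,0]],
    [[0.069,0.032,-0.03],[0,0,0]],
    [[0.069,0.032,-0.03],[0,0,0]],
    [[0.069,0.032,-0.03],[0,0,0]],
    [[0.069,0.032,0],[0,0,0]],
  ],
)

```text
time_s: 7.13
eef_pos: [537.2, -178.6, 159.5]
eef_rot: [[-0.143, 0.99, 0.005], [0.99, 0.143, -0.002], [-0.003, 0.005, -1.0]]
wrist_force: [0.6, 0.3, -1.3]
finger_gap: 0.682
grasp_force: 20.0
```

>>> jog_arm(
  moves=[
    [[0.069,0.032,0],[0,0,0]],
    [[0.069,0.032,0],[0,0,0]],
    [[0.069,0.032,0],[0,0,0]],
    [[0.069,0.032,0],[0,0,0]],
    [[0.069,0.031,0],[0,0,0]],
    [[0.066,0.03,0],[0,0,0]],
    [[0,0,0],[0,0,0]],
    [[0,0,0],[0,0,0]],
  ],
)

```text
time_s: 7.8
eef_pos: [599.1, 39.6, 155.5]
eef_rot: [[-0.147, 0.989, -0.001], [0.989, 0.147, -0.0], [-0.0, -0.001, -1.0]]
wrist_force: [0.8, -0.8, -0.8]
finger_gap: 0.685
grasp_force: 20.0
```

```bash
python3 - <<'E'
from h import *
A=[]
for i in range(4):
    p=robot.snapshot("wrist"); o=robot.get_obs();A.append(o["eef_pos"]); print(o["eef_pos"],o["wrist_force"])
print(o["time_s"],o["eef_rot"],o["finger_gap"],o["grasp_force"]); save(p,"w4.png",(160,130,480,370),2.5)
E
```

```text
[598.77380481  38.2061504  155.39548172] [-0.2696743   0.21756717 -0.87665678]
[598.59273695  37.30229701 155.38258756] [ 0.22416837 -0.0906939  -1.91523123]
[598.63516392  36.76447386 155.48889191] [-0.50820793 -0.13596978 -1.43854344]
[598.67012816  36.44905146 155.59577695] [ 0.76072315  1.06222265 -1.62625884]
8.0 [[-1.42420403e-01  9.89805898e-01 -8.44524962e-04]
 [ 9.89806222e-01  1.42420114e-01 -3.92433384e-04]
 [-2.68155536e-04 -8.91806583e-04 -9.99999566e-01]] 0.6836557137037619 19.999956996180117
```

View pics/w4.png

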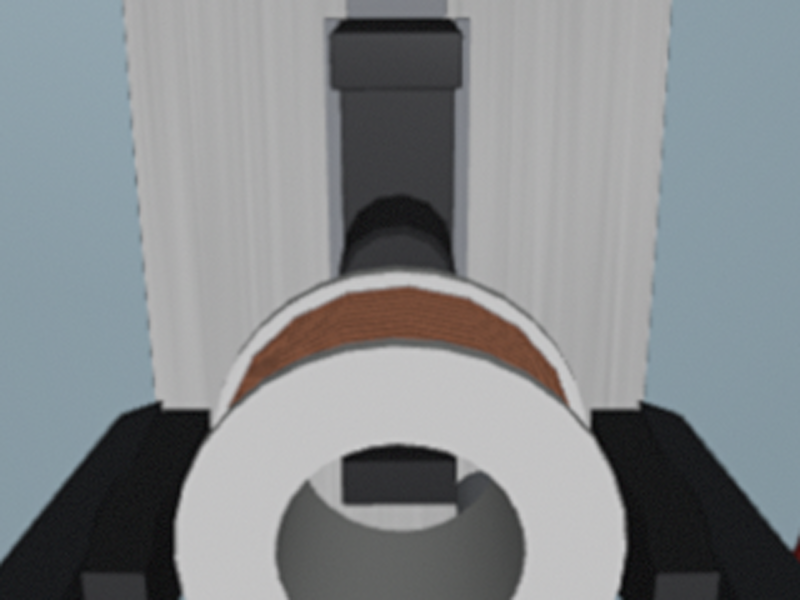

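The crop shows the coil held squarely with the middle leg behind it at about (397,235), laterally aligned; next I measure the fore-aft alignment.

```bash
python3 - <<'E'
from h import *
for i in range(4):
    p=robot.snapshot("wrist"); o=robot.get_obs(); im=p["color"].astype(int)
    m=((im[...,0]>150)&(im[...,1]>140)).astype(np.uint8); m[:260]=0; m[:,:225]=0; m[:,415:]=0
    cs,_=cv2.findContours(m,cv2.RETR_CCOMP,cv2.CHAIN_APPROX_NONE)
    zt=o["eef_pos"][2]+22
    best=[]
    # outer ring circle in metric plane: use points of largest contour
    c=max(cs,key=len).reshape(-1,2); w=onz(p,c,zt)[:,:2]
    h=[k for k in cs if 80<len(k) and len(k)!=len(c)]
    hw=[(len(k),)+cv2.minEnclosingCircle(onz(p,k.reshape(-1,2),zt)[:,:2].astype(np.float32)) for k in h]
    print(o["eef_pos"],cv2.minEnclosingCircle(w.astype(np.float32)),hw)
    cc=proj(p,[[598,38,63],[598-14.8*.1465*-1*-1,38,63]])
print(o["time_s"]); print(proj(p,[[*(o["eef_pos"][:2]),zt]]))
cv2.imwrite("pics/dbg.png",m*255); 
import pickle; pickle.dump(p,open("w5.pkl","wb"))
E
```

```text
[598.74255944  36.30117122 155.66557574] ((596.7281494140625, 49.06660461425781), 35.715572357177734) [(122, (602.598876953125, 10.011518478393555), 10.928218841552734), (151, (616.6997680664062, 67.97157287597656), 9.272900581359863)]
[598.85834194  36.29137334 155.79494575] ((596.821533203125, 48.94050216674805), 35.71161651611328) [(122, (602.67333984375, 9.89278793334961), 10.926151275634766), (154, (616.8357543945312, 67.66211700439453), 9.382637023925781)]
[598.96924091  36.38860685 155.8642661 ] ((596.9227905273438, 48.919960021972656), 35.722198486328125) [(120, (602.5906982421875, 9.84022331237793), 10.749300003051758), (153, (616.9073486328125, 67.8115234375), 9.27587604522705)]
[599.01969356  36.52444642 155.92480688] ((597.0145263671875, 48.99642562866211), 35.72906494140625) [(122, (602.8609619140625, 9.937250137329102), 10.930121421813965), (151, (617.0016479492188, 67.89015197753906), 9.278125762939453)]
8.2
[[319.40717323 354.49213781]]
```

```bash
python3 - <<'E'
from h import *
import pickle
p=pickle.load(open("w5.pkl","rb")); f=lambda x,y:((x+.5)/2.5-.5+160,(y+.5)/2.5-.5+130)
for n,q in [("c",(396.5,59)),("ll",(331,88)),("lr",(462,88)),("ul",(331,30)),("ur",(462,30))]: print(n,onz(p,f(*q),63)[0])
zt=177.9
for n,q in [("boreL",(276,550)),("boreR",(526,550)),("boreT",(401,444)),("ringT",(401,346)),("ringL",(175,545)),("ringR",(627,545))]: print(n,onz(p,f(*q),zt)[0])
g=cv2.cvtColor(p["color"],cv2.COLOR_RGB2GRAY).astype(int)
print("col320",[(r,g[r,320]) for r in list(range(134,172,1))]); print([(r,g[r,320]) for r in range(262,314)])
E
```

```text
c [590.51162705  90.20608881  63.        ]
ll [576.71671572  81.65385676  63.        ]
lr [606.13976706  85.87703943  63.        ]
ul [575.10467986  94.51593064  63.        ]
ur [604.0928019   98.67413876  63.        ]
boreL [582.51571426  35.95405205 177.9       ]
boreR [615.46924164  40.7014666  177.9       ]
boreT [596.74232983  53.97855216 177.9       ]
ringT [594.8249961  67.3071297 177.9      ]
ringL [569.0582057   34.65508761 177.9       ]
ringR [628.73974564  43.25276589 177.9       ]
col320 [(134, np.int64(130)), (135, np.int64(122)), (136, np.int64(89)), (137, np.int64(40)), (138, np.int64(20)), (139, np.int64(23)), (140, np.int64(21)), (141, np.int64(30)), (142, np.int64(51)), (143, np.int64(69)), (144, np.int64(70)), (145, np.int64(68)), (146, np.int64(69)), (147, np.int64(68)), (148, np.int64(68)), (149, np.int64(66)), (150, np.int64(66)), (151, np.int64(66)), (152, np.int64(64)), (153, np.int64(65)), (154, np.int64(65)), (155, np.int64(62)), (156, np.int64(62)), (157, np.int64(64)), (158, np.int64(62)), (159, np.int64(63)), (160, np.int64(63)), (161, np.int64(62)), (162
[... 638 characters left out ...]
), (282, np.int64(195)), (283, np.int64(195)), (284, np.int64(195)), (285, np.int64(195)), (286, np.int64(196)), (287, np.int64(194)), (288, np.int64(196)), (289, np.int64(195)), (290, np.int64(195)), (291, np.int64(196)), (292, np.int64(195)), (293, np.int64(194)), (294, np.int64(195)), (295, np.int64(195)), (296, np.int64(194)), (297, np.int64(195)), (298, np.int64(195)), (299, np.int64(195)), (300, np.int64(195)), (301, np.int64(195)), (302, np.int64(195)), (303, np.int64(195)), (304, np.int64(196)), (305, np.int64(198)), (306, np.int64(191)), (307, np.int64(132)), (308, np.int64(63)), (309, np.int64(22)), (310, np.int64(19)), (311, np.int64(22)), (312, np.int64(21)), (313, np.int64(31))]
```

>>> jog_arm(
  moves=[
    [[0,-0.0015,0.03],[0,0,0]],
    [[0,0,0.05],[0,0,0]],
    [[0,0,0.05],[0,0,0]],
    [[0,0,0.025],[0,0,0]],
    [[0,0,0],[0,0,0]],
    [[0,0,0],[0,0,0]],
  ],
)

```text
time_s: 8.7
eef_pos: [597.9, 37.2, 77.9]
eef_rot: [[-0.143, 0.99, -0.002], [0.99, 0.143, -0.0], [0.0, -0.002, -1.0]]
wrist_force: [0.5, 0.3, -1.1]
finger_gap: 0.685
grasp_force: 20.0
```

>>> jog_arm(
  moves=[
    [[0,0,0.006],[0,0,0]],
    [[0,0,0.006],[0,0,0]],
    [[0,0,0.006],[0,0,0]],
    [[0,0,0.006],[0,0,0]],
    [[0,0,0.006],[0,0,0]],
    [[0,0,0.006],[0,0,0]],
    [[0,0,0],[0,0,0]],
  ],
)

```text
time_s: 9.28
eef_pos: [597.9, 37.6, 59.6]
eef_rot: [[-0.144, 0.99, -0.001], [0.99, 0.144, 0.0], [0.0, -0.001, -1.0]]
wrist_force: [-0.3, 0.3, -2.2]
finger_gap: 0.683
grasp_force: 20.0
```

>>> jog_arm(
  moves=[
    [[0,0,0.01],[0,0,0]],
    [[0,0,0.01],[0,0,0]],
    [[0,0,0.01],[0,0,0]],
    [[0,0,0.004],[0,0,0]],
    [[0,0,0],[0,0,0]],
    [[0,0,0],[0,0,0]],
  ],
)

```text
time_s: 9.78
eef_pos: [598.2, 37.6, 43.0]
eef_rot: [[-0.144, 0.99, -0.001], [0.99, 0.144, -0.0], [0.0, -0.001, -1.0]]
wrist_force: [0.6, -0.8, -0.9]
finger_gap: 0.688
grasp_force: 20.0
```

>>> jog_arm(
  moves=[
    [[0,0,0.002],[0,0,0]],
    [[0,0,0.002],[0,0,0]],
    [[0,0,0],[0,0,0]],
  ],
)

```text
time_s: 10.03
eef_pos: [598.5, 37.6, 41.4]
eef_rot: [[-0.144, 0.99, 0.0], [0.99, 0.144, -0.0], [-0.0, 0.0, -1.0]]
wrist_force: [0.6, -0.9, -1.4]
finger_gap: 0.682
grasp_force: 20.0
```

>>> jog_arm(
  moves=[
    [[0,0,0.002],[0,0,0]],
    [[0,0,0],[0,0,0]],
    [[0,0,0],[0,0,0]],
  ],
)

```text
time_s: 10.28
eef_pos: [598.5, 37.6, 40.4]
eef_rot: [[-0.144, 0.99, 0.0], [0.99, 0.144, -0.0], [-0.0, 0.0, -1.0]]
wrist_force: [-0.2, 0.5, -0.7]
finger_gap: 0.686
grasp_force: 20.0
```

>>> jog_arm(
  moves=[
    [[0,0,0.002],[0,0,0]],
    [[0,0,0],[0,0,0]],
    [[0,0,0],[0,0,0]],
  ],
)

```text
time_s: 10.53
eef_pos: [598.4, 37.6, 39.3]
eef_rot: [[-0.144, 0.99, -0.0], [0.99, 0.144, -0.0], [0.0, -0.0, -1.0]]
wrist_force: [-0.4, 0.3, -1.9]
finger_gap: 0.68
grasp_force: 20.0
```

>>> jog_arm(
  moves=[
    [[0,0,0.002],[0,0,0]],
    [[0,0,0],[0,0,0]],
    [[0,0,0],[0,0,0]],
  ],
)

```text
time_s: 10.78
eef_pos: [598.6, 37.6, 38.5]
eef_rot: [[-0.144, 0.99, 0.0], [0.99, 0.144, 0.0], [-0.0, 0.0, -1.0]]
wrist_force: [-0.1, -0.3, -1.2]
finger_gap: 0.683
grasp_force: 20.0
```

>>> jog_arm(
  moves=[
    [[0,0,0.002],[0,0,0]],
    [[0,0,0],[0,0,0]],
    [[0,0,0],[0,0,0]],
  ],
)

```text
time_s: 11.03
eef_pos: [598.7, 37.6, 38.4]
eef_rot: [[-0.144, 0.99, 0.0], [0.99, 0.144, -0.0], [-0.0, 0.0, -1.0]]
wrist_force: [-2.6, -0.8, 5.2]
finger_gap: 0.687
grasp_force: 20.0
```

>>> jog_arm(
  moves=[
    [[0,0,0.002],[0,0,0]],
    [[0,0,0],[0,0,0]],
    [[0,0,0],[0,0,0]],
  ],
)

```text
time_s: 11.28
eef_pos: [598.7, 37.6, 38.4]
eef_rot: [[-0.144, 0.99, 0.0], [0.99, 0.144, -0.0], [-0.0, 0.0, -1.0]]
wrist_force: [-4.5, -0.7, 11.3]
finger_gap: 0.683
grasp_force: 20.0
```

>>> jog_arm(
  moves=[
    [[0,0,-0.002],[0,0,0]],
    [[0,0,0],[0,0,0]],
    [[0,0,0],[0,0,0]],
    [[0,0,0],[0,0,0]],
  ],
  hand=0,
)

```text
time_s: 11.62
eef_pos: [598.4, 37.6, 37.2]
eef_rot: [[-0.144, 0.99, -0.0], [0.99, 0.144, -0.0], [0.0, -0.0, -1.0]]
wrist_force: [0.8, -0.3, -0.7]
finger_gap: 0.962
grasp_force: 0.0
```

>>> jog_arm(
  moves=[
    [[0,0,-0.03],[0,0,0]],
    [[0,0,-0.06],[0,0,0]],
    [[0,0,-0.08],[0,0,0]],
    [[0,0,-0.08],[0,0,0]],
    [[0,0,-0.04],[0,0,0]],
    [[0,0,0],[0,0,0]],
  ],
)

```text
time_s: 12.12
eef_pos: [602.6, 37.7, 189.3]
eef_rot: [[-0.144, 0.99, 0.011], [0.99, 0.144, 0.0], [-0.001, 0.011, -1.0]]
wrist_force: [1.3, 0.3, 0.8]
finger_gap: 0.997
grasp_force: 0.0
```

```bash
python3 - <<'E'
from h import *
import pickle
o=robot.get_obs();print(o["eef_pos"],o["joints"],o["time_s"],o["finger_gap"])
p=pickle.load(open("w2.pkl","rb")); f=lambda x,y:(120+x/2,30+y/2)
h=np.array([582.6,141.9]); q=onz(p,f(194,130),109)[0][:2]; d=q-h; print("pin",q,np.degrees(np.arctan2(d[1],d[0])),np.linalg.norm(d))
p=robot.snapshot("top"); pickle.dump(p,open("t2.pkl","wb"))
pk=onz(p,(238,306),155)[0][:2]; d=pk-h; print("peg",pk,np.degrees(np.arctan2(d[1],d[0])),np.linalg.norm(d))
save(p,"t2.png",(200,190,340,350),3.7)
w=robot.snapshot("wrist"); save(w,"w6.png",(120,0,520,330),2); pickle.dump(w,open("w6.pkl","wb"))
a=np.array(cv2.imread("pics/w6.png")); b=cv2.imread("pics/t2.png"); 
H=600; b=cv2.resize(b,(300,343)); a=cv2.resize(a,(500,412)); c=np.zeros((412,800,3),np.uint8); c[:,:500]=a; c[:343,500:]=b; cv2.imwrite("pics/c6.png",c)
E
```

```text
[602.62349765  37.7219681  189.25633528] [ 2.12464725e-02  1.65725023e-01  1.83112978e+00  3.58641518e-05
  1.13323682e+00 -1.22997634e-01] 12.1167 0.9971084250244457
pin [517.02994756 129.75054063] -169.50272998996937 66.68613904363433
peg [454.94424782 115.91116337] -168.4926818345669 130.27436698653443
```

View pics/c6.png

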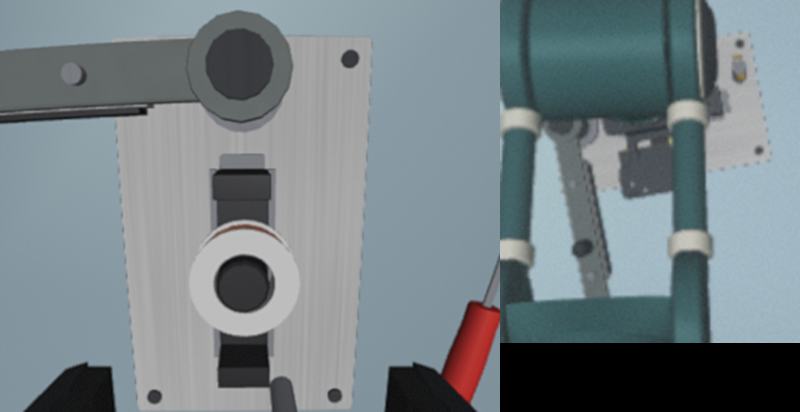

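The left view shows the white coil seated round the middle leg; the right one shows the peg still at the open position.

```bash
python3 - <<'E'
from h import *
R=Ryaw(8.3)
plan([((455,116,185),R,5)],start=(np.array([598.4,37.6,182]),R))
h=np.array([582.6,141.9]); n=14
P=[np.r_[h+130.2*np.array([np.cos(t),np.sin(t)]),122] for t in np.radians(np.linspace(-168.5,-81.6,n+1))]
plan([(q,R,1) for q in P[1:]],start=(P[0],R))
E
```

```text
[[0.0393, -0.0522, -0.0012], [0.0, 0.0, 0.0]]
[[0.0393, -0.0522, -0.0012], [0.0, 0.0, 0.0]]
[[0.0393, -0.0522, -0.0012], [0.0, 0.0, 0.0]]
[[0.0393, -0.0522, -0.0012], [0.0, 0.0, 0.0]]
[[0.0393, -0.0522, -0.0012], [0.0, 0.0, 0.0]]
--
[[-0.028, 0.0031, 0.0], [0.0, 0.0, 0.0]]
--
[[-0.0275, 0.0061, 0.0], [0.0, 0.0, 0.0]]
--
[[-0.0267, 0.009, 0.0], [0.0, 0.0, 0.0]]
--
[[-0.0256, 0.0119, 0.0], [0.0, 0.0, 0.0]]
--
[[-0.0241, 0.0146, 0.0], [0.0, 0.0, 0.0]]
--
[[-0.0224, 0.0171, 0.0], [0.0, 0.0, 0.0]]
--
[[-0.0204, 0.0194, 0.0], [0.0, 0.0, 0.0]]
--
[[-0.0182, 0.0215, 0.0], [0.0, 0.0, 0.0]]
--
[[-0.0158, 0.0234, 0.0], [0.0, 0.0, 0.0]]
--
[[-0.0132, 0.0249, 0.0], [0.0, 0.0, 0.0]]
--
[[-0.0104, 0.0262, 0.0], [0.0, 0.0, 0.0]]
--
[[-0.0075, 0.0272, 0.0], [0.0, 0.0, 0.0]]
--
[[-0.0045, 0.0278, 0.0], [0.0, 0.0, 0.0]]
--
[[-0.0015, 0.0282, 0.0], [0.0, 0.0, 0.0]]
--
```

>>> jog_arm(
  moves=[
    [[0.039,-0.054,0],[0,0,0]],
    [[0.039,-0.054,0],[0,0,0]],
    [[0.039,-0.054,0],[0,0,0]],
    [[0.039,-0.054,0],[0,0,0]],
    [[0.04,-0.054,0],[0,0,0]],
    [[0,0,0],[0,0,0]],
    [[0,0,0],[0,0,0]],
    [[0,0,0],[0,0,0]],
  ],
)

```text
time_s: 12.88
eef_pos: [450.3, 115.0, 181.0]
eef_rot: [[-0.144, 0.99, -0.002], [0.99, 0.144, -0.001], [-0.0, -0.002, -1.0]]
wrist_force: [0.3, 0.4, 0.2]
finger_gap: 0.998
grasp_force: 0.0
```

```bash
python3 - <<'E'
from h import *
for i in range(3):
    o=robot.get_obs();print(o["eef_pos"],o["time_s"]); p=robot.snapshot("wrist")
print(o["eef_rot"]); print([(np.round(d["position"]).tolist(),round(d["score"],2)) for d in robot.find_in(p,"swing_handle")], proj(p,[[455,116,155]]))
g=cv2.cvtColor(p["color"],cv2.COLOR_RGB2GRAY); c=proj(p,[[455,116,155]])[0].astype(int); u,v=c
m=((g<50)).astype(np.uint8); n,l,s,ce=cv2.connectedComponentsWithStats(m)
print([(s[i].tolist(),ce[i].round(1).tolist()) for i in range(1,n) if s[i][4]>80])
E
```

```text
[450.27036287 114.96817267 180.9577798 ] 12.8833
[450.99073686 114.83209253 181.41821426] 12.9333
[451.39417068 114.74687394 181.7145457 ] 12.9833
[[-1.43137193e-01  9.89702532e-01 -8.00901279e-04]
 [ 9.89702818e-01  1.43136917e-01 -3.92743961e-04]
 [-2.74061153e-04 -8.48870521e-04 -9.99999602e-01]]
[([483.0, 129.0, 108.0], 0.77), ([604.0, 64.0, 57.0], 0.32)] [[327.87786311 290.8577282 ]]
[([267, 206, 200, 13, 1455], [368.7, 211.8]), ([540, 227, 31, 38, 207], [548.7, 241.2]), ([311, 241, 33, 58, 1550], [326.5, 270.0]), ([0, 266, 640, 214, 45528], [316.7, 390.0])]
```

>>> jog_arm(
  moves=[
    [[0.008,0.008,0.02],[0,0,0]],
    [[0,0,0.04],[0,0,0]],
    [[0,0,0.04],[0,0,0]],
    [[0,0,0.018],[0,0,0]],
    [[0,0,0],[0,0,0]],
  ],
)

```text
time_s: 13.5
eef_pos: [452.3, 119.2, 120.3]
eef_rot: [[-0.143, 0.99, -0.006], [0.99, 0.143, -0.001], [-0.0, -0.006, -1.0]]
wrist_force: [0.3, 0.9, 0.2]
finger_gap: 1.001
grasp_force: 0.0
```

>>> jog_arm(
  moves=[
    [[0,0,0],[0,0,0]],
    [[0,0,0],[0,0,0]],
    [[0,0,0],[0,0,0]],
    [[0,0,0],[0,0,0]],
    [[0,0,0],[0,0,0]],
    [[0,0,0],[0,0,0]],
    [[0,0,0],[0,0,0]],
    [[0,0,0],[0,0,0]],
  ],
  hand=1,
  squeeze=10,
)

```text
time_s: 14.17
eef_pos: [454.2, 119.7, 123.6]
eef_rot: [[-0.144, 0.99, 0.0], [0.99, 0.144, 0.0], [0.0, 0.0, -1.0]]
wrist_force: [0.3, -0.2, -1.3]
finger_gap: 0.417
grasp_force: 0.0
```

>>> jog_arm(
  moves=[
    [[0,0,0],[0,0,0]],
    [[0,0,0],[0,0,0]],
    [[0,0,0],[0,0,0]],
    [[0,0,0],[0,0,0]],
    [[0,0,0],[0,0,0]],
  ],
)

```text
time_s: 14.58
eef_pos: [454.0, 119.7, 123.4]
eef_rot: [[-0.144, 0.99, -0.0], [0.99, 0.144, -0.0], [-0.0, -0.0, -1.0]]
wrist_force: [-1.4, 0.2, 0.9]
finger_gap: 0.178
grasp_force: 10.0
```

>>> jog_arm(
  moves=[
    [[-0.007,0.001,0],[0,0,0]],
    [[-0.014,0.0015,0],[0,0,0]],
    [[-0.014,0.0015,0],[0,0,0]],
    [[-0.0275,0.006,0],[0,0,0]],
    [[-0.0267,0.009,0],[0,0,0]],
    [[-0.0256,0.012,0],[0,0,0]],
    [[0,0,0],[0,0,0]],
  ],
)

```text
time_s: 15.17
eef_pos: [477.9, 61.9, 123.3]
eef_rot: [[-0.143, 0.99, -0.001], [0.99, 0.143, -0.003], [-0.003, -0.002, -1.0]]
wrist_force: [-5.4, -4.5, 4.1]
finger_gap: 0.176
grasp_force: 10.0
```

>>> jog_arm(
  moves=[
    [[-0.024,0.0146,0],[0,0,0]],
    [[-0.0224,0.017,0],[0,0,0]],
    [[-0.0204,0.0194,0],[0,0,0]],
    [[-0.018,0.0215,0],[0,0,0]],
    [[-0.016,0.0234,0],[0,0,0]],
    [[-0.013,0.025,0],[0,0,0]],
    [[0,0,0],[0,0,0]],
  ],
)

```text
time_s: 15.75
eef_pos: [547.3, 13.2, 123.0]
eef_rot: [[-0.143, 0.99, 0.001], [0.99, 0.143, -0.005], [-0.005, -0.0, -1.0]]
wrist_force: [-2.1, -8.6, 1.7]
finger_gap: 0.181
grasp_force: 10.0
```

>>> jog_arm(
  moves=[
    [[-0.0104,0.026,0],[0,0,0]],
    [[-0.0075,0.027,0],[0,0,0]],
    [[-0.0045,0.02,0],[0,0,0]],
    [[0,0.015,0],[0,0,0]],
    [[0,0,0],[0,0,0]],
    [[0,0,0],[0,0,0]],
  ],
)

```text
time_s: 16.25
eef_pos: [592.3, 10.2, 123.0]
eef_rot: [[-0.144, 0.99, 0.002], [0.99, 0.144, -0.004], [-0.004, 0.001, -1.0]]
wrist_force: [0.5, -7.4, -2.5]
finger_gap: 0.173
grasp_force: 10.0
```

>>> jog_arm(
  moves=[
    [[0.002,0.006,0],[0,0,0]],
    [[0.001,0.006,0],[0,0,0]],
    [[0.001,0.006,0],[0,0,0]],
    [[0,0,0],[0,0,0]],
    [[0,0,0],[0,0,0]],
  ],
)

```text
time_s: 16.67
eef_pos: [600.9, 11.8, 123.0]
eef_rot: [[-0.144, 0.99, 0.002], [0.989, 0.144, -0.006], [-0.007, 0.001, -1.0]]
wrist_force: [1.2, -12.9, -4.0]
finger_gap: 0.176
grasp_force: 10.0
```

>>> jog_arm(
  moves=[
    [[0,0.003,0],[0,0,0]],
    [[0,0,0],[0,0,0]],
    [[0,0,0],[0,0,0]],
  ],
)

```text
time_s: 16.92
eef_pos: [601.6, 12.0, 123.0]
eef_rot: [[-0.144, 0.99, 0.001], [0.989, 0.144, -0.006], [-0.006, -0.0, -1.0]]
wrist_force: [0.9, -13.6, -2.6]
finger_gap: 0.176
grasp_force: 10.0
```

>>> jog_arm(
  moves=[
    [[-0.003,0.003,0],[0,0,0]],
    [[0,0,0],[0,0,0]],
    [[0,0,0],[0,0,0]],
  ],
)

```text
time_s: 17.17
eef_pos: [601.7, 11.9, 122.9]
eef_rot: [[-0.144, 0.99, -0.003], [0.99, 0.144, -0.004], [-0.004, -0.003, -1.0]]
wrist_force: [-4.4, -9.4, 1.0]
finger_gap: 0.18
grasp_force: 10.0
```

>>> jog_arm(
  moves=[
    [[0,0.003,0],[0,0,0]],
    [[0,0,0],[0,0,0]],
    [[0,0,0],[0,0,0]],
  ],
)

```text
time_s: 17.42
eef_pos: [601.7, 11.9, 122.9]
eef_rot: [[-0.144, 0.99, -0.006], [0.99, 0.144, -0.005], [-0.004, -0.007, -1.0]]
wrist_force: [-9.0, -10.3, 5.9]
finger_gap: 0.177
grasp_force: 10.0
```

>>> jog_arm(
  moves=[
    [[0,0,0],[0,0,0]],
    [[0,0,0],[0,0,0]],
    [[0,0,0],[0,0,0]],
    [[0,0,0],[0,0,0]],
  ],
  hand=0.4,
)

```text
time_s: 17.75
eef_pos: [604.9, 15.4, 123.6]
eef_rot: [[-0.144, 0.99, 0.001], [0.99, 0.144, 0.0], [0.0, 0.001, -1.0]]
wrist_force: [0.3, -0.3, 0.4]
finger_gap: 0.459
grasp_force: 0.0
```

>>> jog_arm(
  moves=[
    [[0,0,-0.03],[0,0,0]],
    [[0,0,-0.07],[0,0,0]],
    [[0,0,-0.08],[0,0,0]],
    [[0,0,0],[0,0,0]],
  ],
)

```text
time_s: 18.08
eef_pos: [609.5, 15.5, 222.6]
eef_rot: [[-0.144, 0.989, 0.015], [0.99, 0.144, 0.0], [-0.002, 0.015, -1.0]]
wrist_force: [2.1, 0.4, 2.5]
finger_gap: 0.602
grasp_force: 0.0
```

```bash
python3 - <<'E'
from h import *
import pickle
p=robot.snapshot("wrist"); pickle.dump(p,open("w7.pkl","wb")); save(p,"w7.png")
o=robot.get_obs(); print(o["eef_pos"],o["time_s"],o["finger_gap"])
plan([((455,318,230),Ryaw(74),10)])
E
```

```text
[608.2773519   15.52100273 219.56924307] 18.1333 0.5997183418389401
[[0.0643, -0.0216, -0.0024], [0.0006, 0.0005, -0.073]]
[[0.0663, -0.0141, -0.0024], [0.0006, 0.0005, -0.073]]
[[0.0675, -0.0064, -0.0023], [0.0006, 0.0005, -0.073]]
[[0.0678, 0.0014, -0.0022], [0.0006, 0.0005, -0.073]]
[[0.0672, 0.0091, -0.0022], [0.0006, 0.0005, -0.073]]
[[0.0657, 0.0167, -0.0022], [0.0006, 0.0005, -0.073]]
[[0.0634, 0.0241, -0.0021], [0.0006, 0.0005, -0.073]]
[[0.0602, 0.0312, -0.0021], [0.0006, 0.0005, -0.073]]
[[0.0562, 0.0379, -0.0021], [0.0006, 0.0005, -0.073]]
[[0.0515, 0.0441, -0.0021], [0.0006, 0.0005, -0.073]]
--
```

View pics/w7.png

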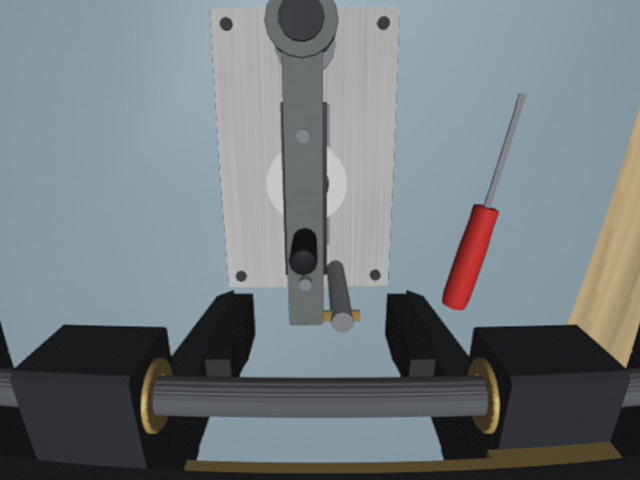

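The arm now lies over the core, against the post at (341,318), with the peg at (304,255).

>>> jog_arm(
  moves=[
    [[0.064,-0.02,0],[0,0,-0.073]],
    [[0.066,-0.013,-0.002],[0,0,-0.073]],
    [[0.067,-0.006,-0.002],[0,0,-0.073]],
    [[0.068,0.001,-0.002],[0,0,-0.073]],
    [[0.067,0.009,-0.002],[0,0,-0.073]],
    [[0.066,0.017,-0.002],[0,0,-0.073]],
    [[0.063,0.024,-0.002],[0,0,-0.073]],
    [[0.06,0.031,-0.002],[0,0,-0.073]],
  ],
)

```text
time_s: 18.8
eef_pos: [481.9, 258.1, 219.3]
eef_rot: [[-0.876, 0.482, -0.001], [0.482, 0.876, -0.0], [0.001, -0.001, -1.0]]
wrist_force: [0.2, 0.8, -0.3]
finger_gap: 0.599
grasp_force: 0.0
```

>>> jog_arm(
  moves=[
    [[0.056,0.038,-0.002],[0,0,-0.073]],
    [[0.051,0.044,-0.002],[0,0,-0.073]],
    [[0,0,0],[0,0,0]],
    [[0,0,0],[0,0,0]],
    [[0,0,0],[0,0,0]],
    [[0,0,0],[0,0,0]],
  ],
)

```text
time_s: 19.3
eef_pos: [453.3, 316.2, 221.7]
eef_rot: [[-0.961, 0.278, -0.001], [0.278, 0.961, -0.001], [0.0, -0.001, -1.0]]
wrist_force: [-0.2, 0.2, -0.3]
finger_gap: 0.601
grasp_force: 0.0
```

```bash
cat > g.py <<'E'
from h import *
import pickle
p=robot.snapshot("wrist"); o=robot.get_obs(); print(o["eef_pos"],o["time_s"]); print(o["eef_rot"].round(4).tolist(),o["joints"].round(2))
pickle.dump(p,open("w8.pkl","wb")); save(p,"w8.png",(160,30,480,270),2.5)
print([(np.round(d["position"]).tolist(),round(d["score"],2)) for d in robot.find_in(p,"gauge")])
E
python3 g.py
```

```text
[453.5009895  316.07078169 221.8906252 ] 19.35
[[-0.9605, 0.2782, -0.0004], [0.2782, 0.9605, -0.0007], [0.0002, -0.0008, -1.0]] [ 0.56  0.05  1.9  -0.    1.2  -0.72]
[([474.0, 313.0, 7.0], 0.7)]
```

View pics/w8.png

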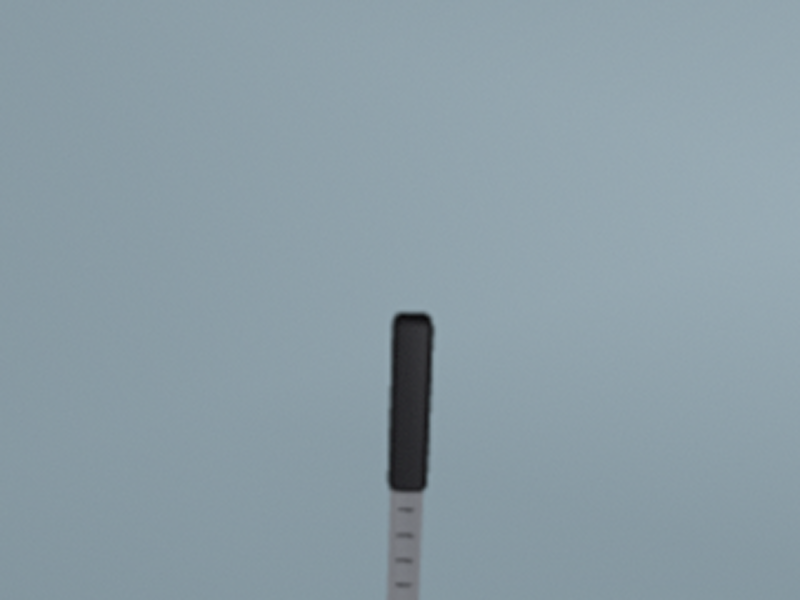

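The handle's top runs from (413,318) to (408,487) in the crop, with the blade going down to (403,598). That was my last picture; from here I use numbers only.

```bash
python3 - <<'E'
from h import *
import pickle
p=pickle.load(open("w8.pkl","rb")); im=p["color"]; g=cv2.cvtColor(im,cv2.COLOR_RGB2GRAY).astype(int)
def edges(r,thr,lo=300,hi=345):
    c=[u for u in range(lo,hi) if g[r,u]<thr]; return (min(c),max(c)) if c else None
m=(g<75).astype(np.uint8); m[:140]=0; m[240:]=0; m[:,:300]=0; m[:,350:]=0
c=max(cv2.findContours(m,0,1)[0],key=len); r=cv2.minAreaRect(c); print(r)
w=onz(p,c.reshape(-1,2),24)[:,:2]; e=cv2.minAreaRect(w.astype(np.float32)); print("handle@24",e)
A=[]
for row in range(235,285,4):
    x=im[row,300:345].astype(int); d=x[:,0]-x[:,2]  # blade greyer than blue bench
    k=np.where(d>-14)[0]; 
    if len(k): 
        z=8-(row-235)*0.02; q=onz(p,((300+k.min()+300+k.max())/2,row),z)[0]; A.append(q[:2]); print(row,300+k.min(),300+k.max(),q.round(1))
A=np.array(A); v=cv2.fitLine(A.astype(np.float32),cv2.DIST_HUBER,0,.01,.01).ravel(); print(np.degrees(np.arctan2(v[1],v[0])),v)
E
```

```text
((323.80853271484375, 190.50906372070312), (15.463900566101074, 71.23390197753906), 1.6846843957901)
handle@24 ((442.0271301269531, 322.4261169433594), (12.825822830200195, 60.636619567871094), 72.08616638183594)
235 316 328 [483.2 309.2   8. ]
239 316 327 [486.8 307.7   7.9]
243 316 327 [490.5 306.6   7.8]
247 316 327 [494.2 305.6   7.8]
251 316 327 [498.  304.5   7.7]
255 316 327 [501.8 303.4   7.6]
259 316 327 [505.6 302.3   7.5]
263 315 326 [509.2 300.3   7.4]
267 316 326 [513.2 299.6   7.4]
271 315 326 [516.9 298.1   7.3]
275 315 326 [520.8 296.9   7.2]
279 315 326 [524.8 295.8   7.1]
283 315 326 [528.8 294.6   7. ]
-17.742275 [ 9.5243686e-01 -3.0473590e-01  5.0681171e+02  3.0154446e+02]
```

>>> jog_arm(
  moves=[
    [[0.0256,0.0057,0],[0,0,0.018]],
    [[0,0,0.07],[0,0,0]],
    [[0,0,0.075],[0,0,0]],
    [[0,0,0.075],[0,0,0]],
    [[0,0,0.075],[0,0,0]],
    [[0,0,0.06],[0,0,0]],
    [[0,0,0.04],[0,0,0]],
    [[0,0,0.015],[0,0,0]],
  ],
)

```text
time_s: 20.07
eef_pos: [439.5, 320.6, 13.5]
eef_rot: [[-0.952, 0.305, -0.006], [0.305, 0.952, -0.004], [0.004, -0.005, -1.0]]
wrist_force: [-1.2, -0.4, 0.5]
finger_gap: 0.596
grasp_force: 0.0
```

>>> jog_arm(
  moves=[
    [[0,0,0],[0,0,0]],
    [[0,0,0],[0,0,0]],
    [[0,0,0],[0,0,0]],
    [[0,0,0],[0,0,0]],
  ],
)

```text
time_s: 20.4
eef_pos: [443.3, 324.3, 19.5]
eef_rot: [[-0.953, 0.304, 0.003], [0.304, 0.953, 0.002], [-0.003, 0.003, -1.0]]
wrist_force: [-0.5, 0.0, -0.5]
finger_gap: 0.602
grasp_force: 0.0
```

>>> jog_arm(
  moves=[
    [[0,0,0.015],[0,0,0]],
    [[0,0,0],[0,0,0]],
    [[0,0,0],[0,0,0]],
    [[0,0,0],[0,0,0]],
  ],
)

```text
time_s: 20.73
eef_pos: [441.5, 323.5, 10.0]
eef_rot: [[-0.953, 0.303, 0.0], [0.303, 0.953, 0.0], [-0.0, 0.0, -1.0]]
wrist_force: [0.4, -0.1, -0.5]
finger_gap: 0.599
grasp_force: 0.0
```

```bash
python3 -c "
from h import *
for i in range(3):
    robot.snapshot('wrist'); o=robot.get_obs(); print(o['eef_pos'],o['wrist_force'])
print(o['eef_rot'],o['time_s'])"
```

```text
[441.54329174 323.48068242  10.02611009] [0.22410615 0.148251   0.28683299]
[441.60399196 323.46851339  10.02930864] [-0.04073617  0.78149178 -0.22696655]
[441.57914037 323.49368717   9.99917527] [-0.8312451   0.72198399 -0.4103301 ]
[[-9.52921004e-01  3.03218656e-01  7.74777153e-05]
 [ 3.03218662e-01  9.52921004e-01  6.56573101e-05]
 [-5.39216208e-05  8.60589190e-05 -9.99999995e-01]] 20.8833
```

>>> jog_arm(
  moves=[
    [[0,-0.002,0],[0,0,0]],
    [[0,0,0],[0,0,0]],
    [[0,0,0],[0,0,0]],
    [[0,0,0],[0,0,0]],
    [[0,0,0],[0,0,0]],
    [[0,0,0],[0,0,0]],
    [[0,0,0],[0,0,0]],
    [[0,0,0],[0,0,0]],
  ],
  hand=1,
  squeeze=35,
)

```text
time_s: 21.55
eef_pos: [441.3, 322.5, 9.9]
eef_rot: [[-0.953, 0.303, 0.0], [0.303, 0.953, 0.0], [-0.0, 0.0, -1.0]]
wrist_force: [0.1, 0.5, 0.5]
finger_gap: 0.156
grasp_force: 35.0
```

>>> jog_arm(
  moves=[
    [[0,0,0],[0,0,0]],
    [[0,0,0],[0,0,0]],
    [[0,0,0],[0,0,0]],
    [[0,0,0],[0,0,0]],
    [[0,0,0],[0,0,0]],
    [[0,0,0],[0,0,0]],
  ],
)

```text
time_s: 22.05
eef_pos: [441.3, 322.5, 9.9]
eef_rot: [[-0.953, 0.303, 0.0], [0.303, 0.953, 0.0], [-0.0, 0.0, -1.0]]
wrist_force: [-0.2, 1.6, -0.1]
finger_gap: 0.159
grasp_force: 35.0
```

```bash
cat > st.py <<'E'
from h import *
A=[]
for i in range(4):
    robot.snapshot('top'); o=robot.get_obs(); A.append(np.r_[o['eef_pos'],o['wrist_force'],o['moment']])
A=np.array(A); print("pos",A[:,:3].mean(0).round(2),"last",A[-1,:3].round(2),"F",A[:,3:6].mean(0).round(2),"M",A[:,6:].mean(0).round(3)); R=o["eef_rot"]
print("z",R[:,2].round(4),"yaw",np.degrees(np.arctan2(R[1,1],R[0,1])).round(2),"t",o['time_s'],"gap",round(o["finger_gap"],3),o["grasp_force"],o["joints"].round(2))
E
python3 st.py
```

```text
pos [441.3  322.5    9.93] last [441.29 322.48   9.91] F [ 0.04  0.19 -0.4 ] M [ 0.037 -0.033  0.006]
z [ 0.e+00  1.e-04 -1.e+00] yaw 72.34 t 22.25 gap 0.153 34.999747881665826 [ 0.59  0.29  2.07  0.    0.79 -0.68]
```

```bash
python3 - <<'E'
from h import *
o=robot.get_obs(); R=Ryaw(72.3)
plan([((437.1,-40,165),Ryaw(98.4),10)],start=(np.array([441.3,322.5,165]),R))
E
```

```text
[[-0.0212, -0.0693, 0.0], [0.0, 0.0, -0.029]]
[[-0.0181, -0.0702, 0.0], [0.0, 0.0, -0.029]]
[[-0.0148, -0.071, 0.0], [0.0, 0.0, -0.029]]
[[-0.0116, -0.0716, 0.0], [0.0, 0.0, -0.029]]
[[-0.0083, -0.072, 0.0], [0.0, 0.0, -0.029]]
[[-0.005, -0.0723, 0.0], [0.0, 0.0, -0.029]]
[[-0.0017, -0.0725, 0.0], [0.0, 0.0, -0.029]]
[[0.0016, -0.0725, 0.0], [0.0, 0.0, -0.029]]
[[0.0049, -0.0723, 0.0], [0.0, 0.0, -0.029]]
[[0.0081, -0.072, 0.0], [0.0, 0.0, -0.029]]
--
```

>>> jog_arm(
  moves=[
    [[0,0,-0.03],[0,0,0]],
    [[0,0,-0.07],[0,0,0]],
    [[0,0,-0.08],[0,0,0]],
    [[0,0,-0.08],[0,0,0]],
    [[0,0,-0.05],[0,0,0]],
    [[0,0,0],[0,0,0]],
  ],
)

```text
time_s: 22.75
eef_pos: [445.0, 324.9, 172.1]
eef_rot: [[-0.953, 0.303, 0.01], [0.303, 0.953, 0.007], [-0.008, 0.009, -1.0]]
wrist_force: [1.5, 0.5, -0.3]
finger_gap: 0.157
grasp_force: 35.0
```

>>> jog_arm(
  moves=[
    [[-0.021,-0.069,0],[0,0,-0.029]],
    [[-0.018,-0.07,0],[0,0,-0.029]],
    [[-0.015,-0.071,0],[0,0,-0.029]],
    [[-0.0115,-0.0715,0],[0,0,-0.029]],
    [[-0.008,-0.072,0],[0,0,-0.029]],
    [[-0.005,-0.072,0],[0,0,-0.029]],
    [[-0.0017,-0.0725,0],[0,0,-0.029]],
    [[0.0016,-0.0725,0],[0,0,-0.029]],
  ],
)

```text
time_s: 23.42
eef_pos: [436.4, 31.3, 163.5]
eef_rot: [[-0.998, -0.059, -0.002], [-0.059, 0.998, -0.0], [0.002, -0.0, -1.0]]
wrist_force: [0.5, 0.8, -0.7]
finger_gap: 0.156
grasp_force: 35.0
```

>>> jog_arm(
  moves=[
    [[0.005,-0.072,0],[0,0,-0.029]],
    [[0.008,-0.072,0],[0,0,-0.029]],
    [[0,0,0.03],[0,0,0]],
    [[0,0,0.06],[0,0,0]],
    [[0,0,0.04],[0,0,0]],
    [[0,0,0],[0,0,0]],
    [[0,0,0],[0,0,0]],
    [[0,0,0],[0,0,0]],
  ],
)

```text
time_s: 24.08
eef_pos: [437.2, -39.2, 100.1]
eef_rot: [[-0.989, -0.147, -0.0], [-0.147, 0.989, -0.0], [0.0, 0.0, -1.0]]
wrist_force: [0.6, 0.0, -1.0]
finger_gap: 0.152
grasp_force: 35.0
```

```bash
python3 st.py; python3 - <<'E'
from h import *
import pickle
p=robot.snapshot("wrist"); pickle.dump(p,open("w9.pkl","wb")); save(p,"w9.png")
o=robot.get_obs(); print(p["pose"][:3,3].round(1))
# predicted pixels of features
a=.147;R=np.array([[np.cos(a),-np.sin(a)],[np.sin(a),np.cos(a)]]);c=np.array([598.1,37.9])
W=lambda x,y,z:[*(R@[x,y]+c),z]
print("leg robot-side edge top",proj(p,[W(-15,-60,62.3),W(-15,-47,62.3)]).round(1).tolist(),"mouth",proj(p,[W(-15,-60,68.5),W(-15,-47,68.5)]).round(1).tolist(),"arm edge end",proj(p,[W(-12,-90,109)]).round(1))
print(proj(p,[W(-38,-53.5,64),W(-100,-53.5,66)]).round(1))
E
```

```text
pos [438.22 -39.26 101.18] last [438.3  -39.25 101.29] F [ 0.08 -0.42 -1.21] M [ 0.022 -0.006 -0.002]
z [ 2.7e-03 -4.0e-04 -1.0e+00] yaw 98.48 t 24.2833 gap 0.157 34.999697115272284 [-0.15 -0.04  2.23 -0.    0.95 -1.86]
[360.7 -51.2 239.7]
leg robot-side edge top [[308.7, 509.2], [329.7, 509.3]] mouth [[308.4, 518.2], [329.9, 518.2]] arm edge end [[250.  587.6]]
[[319.2 485.7]
 [319.3 405.1]]
```

>>> jog_arm(
  moves=[
    [[0,-0.001,0.03],[0,0,0]],
    [[0,0,0.023],[0,0,0]],
    [[0,0,0],[0,0,0]],
    [[0,0,0],[0,0,0]],
    [[0,0,0],[0,0,0]],
    [[0,0,0],[0,0,0]],
    [[0,0,0],[0,0,0]],
    [[0,0,0],[0,0,0]],
  ],
)

```text
time_s: 25.0
eef_pos: [437.7, -39.9, 74.0]
eef_rot: [[-0.989, -0.147, 0.001], [-0.147, 0.989, -0.0], [-0.001, -0.0, -1.0]]
wrist_force: [-0.1, 0.1, -1.2]
finger_gap: 0.153
grasp_force: 35.0
```

```bash
python3 st.py
```

```text
pos [437.4  -39.88  73.74] last [437.24 -39.85  73.56] F [-0.16 -0.03 -0.56] M [ 0.007  0.028 -0.006]
z [ 3.e-04 -0.e+00 -1.e+00] yaw 98.44 t 25.2 gap 0.156 34.99963785521686 [-0.15 -0.    2.25  0.    0.89 -1.87]
```

>>> jog_arm(
  moves=[
    [[0,0,-0.002],[0,0,0]],
    [[-0.02,0,0],[0,0,0]],
    [[-0.02,0,0],[0,0,0]],
    [[-0.02,0,0],[0,0,0]],
    [[-0.01,0,0],[0,0,0]],
    [[0,0,0],[0,0,0]],
    [[0,0,0],[0,0,0]],
    [[0,0,0],[0,0,0]],
  ],
)

```text
time_s: 25.87
eef_pos: [471.4, -34.6, 74.1]
eef_rot: [[-0.989, -0.147, -0.001], [-0.147, 0.989, 0.0], [0.001, 0.0, -1.0]]
wrist_force: [-0.4, -0.8, -0.2]
finger_gap: 0.157
grasp_force: 35.0
```

```bash
python3 st.py
```

```text
pos [471.27 -34.68  74.17] last [471.34 -34.71  74.29] F [ 0.09  0.07 -0.81] M [ 0.029  0.035 -0.016]
z [-4.e-04  0.e+00 -1.e+00] yaw 98.44 t 26.0667 gap 0.153 34.99976182356477 [-0.13  0.06  2.19 -0.    0.89 -1.84]
```

>>> jog_arm(
  moves=[
    [[0,0,0.002],[0,0,0]],
    [[0,0,0],[0,0,0]],
    [[0,0,0],[0,0,0]],
    [[0,0,0],[0,0,0]],
  ],
)

```text
time_s: 26.4
eef_pos: [471.7, -34.7, 73.4]
eef_rot: [[-0.989, -0.147, 0.0], [-0.147, 0.989, 0.0], [-0.0, -0.0, -1.0]]
wrist_force: [-0.3, -0.5, -0.6]
finger_gap: 0.156
grasp_force: 35.0
```

```bash
python3 st.py
```

```text
pos [471.79 -34.72  73.45] last [471.81 -34.7   73.45] F [ 0.08  0.16 -1.17] M [0.04  0.026 0.023]
z [ 1.e-04 -0.e+00 -1.e+00] yaw 98.44 t 26.6 gap 0.154 34.99970625154674 [-0.13  0.06  2.19 -0.    0.89 -1.84]
```

>>> jog_arm(
  moves=[
    [[0,0,0.001],[0,0,0]],
    [[0,0,0],[0,0,0]],
    [[0,0,0],[0,0,0]],
    [[0,0,0],[0,0,0]],
  ],
)

```text
time_s: 26.93
eef_pos: [471.8, -34.7, 72.9]
eef_rot: [[-0.989, -0.147, -0.0], [-0.147, 0.989, -0.0], [0.0, -0.0, -1.0]]
wrist_force: [-0.0, -0.5, -1.0]
finger_gap: 0.157
grasp_force: 35.0
```

```bash
python3 st.py
```

```text
pos [471.78 -34.69  72.9 ] last [471.78 -34.69  72.9 ] F [ 0.03  0.16 -0.71] M [0.05  0.009 0.016]
z [-0.  0. -1.] yaw 98.44 t 27.1333 gap 0.158 34.99965171329677 [-0.13  0.07  2.19  0.    0.89 -1.84]
```

>>> jog_arm(
  moves=[
    [[0,0,0.001],[0,0,0]],
    [[0,0,0],[0,0,0]],
    [[0,0,0],[0,0,0]],
    [[0,0,0],[0,0,0]],
  ],
)

```text
time_s: 27.47
eef_pos: [471.7, -34.7, 72.4]
eef_rot: [[-0.989, -0.147, -0.0], [-0.147, 0.989, 0.0], [0.0, 0.0, -1.0]]
wrist_force: [0.1, 0.0, -0.3]
finger_gap: 0.153
grasp_force: 35.0
```

```bash
python3 st.py
```

```text
pos [471.79 -34.7   72.4 ] last [471.8  -34.71  72.41] F [ 0.1  -0.05 -0.78] M [ 0.004  0.018 -0.016]
z [ 0. -0. -1.] yaw 98.44 t 27.6667 gap 0.156 34.999729273840785 [-0.13  0.07  2.19 -0.    0.89 -1.84]
```

>>> jog_arm(
  moves=[
    [[0,0,0.0006],[0,0,0]],
    [[0,0,0],[0,0,0]],
    [[0,0,0],[0,0,0]],
  ],
)

```text
time_s: 27.92
eef_pos: [471.8, -34.7, 72.1]
eef_rot: [[-0.989, -0.147, 0.0], [-0.147, 0.989, -0.0], [-0.0, -0.0, -1.0]]
wrist_force: [0.5, -0.2, -0.4]
finger_gap: 0.153
grasp_force: 35.0
```

```bash
python3 st.py
```

```text
pos [471.83 -34.72  72.14] last [471.83 -34.71  72.15] F [-0.26 -0.24 -0.91] M [ 0.023 -0.002  0.028]
z [ 1.e-04 -0.e+00 -1.e+00] yaw 98.44 t 28.1167 gap 0.159 34.99968987889588 [-0.13  0.07  2.19  0.    0.89 -1.84]
```

>>> jog_arm(
  moves=[
    [[0,0,0.0006],[0,0,0]],
    [[0,0,0],[0,0,0]],
    [[0,0,0],[0,0,0]],
  ],
)

```text
time_s: 28.37
eef_pos: [471.8, -34.7, 71.9]
eef_rot: [[-0.989, -0.147, 0.0], [-0.147, 0.989, -0.0], [-0.0, -0.0, -1.0]]
wrist_force: [-0.3, 0.5, -1.6]
finger_gap: 0.157
grasp_force: 35.0
```

```bash
python3 st.py
```

```text
pos [471.82 -34.72  71.85] last [471.82 -34.73  71.85] F [-0.11 -0.01 -0.15] M [ 0.024 -0.03  -0.002]
z [ 1.e-04 -0.e+00 -1.e+00] yaw 98.44 t 28.5667 gap 0.155 34.99971214681864 [-0.13  0.07  2.19 -0.    0.89 -1.84]
```

>>> jog_arm(
  moves=[
    [[0,0,0.0006],[0,0,0]],
    [[0,0,0],[0,0,0]],
    [[0,0,0],[0,0,0]],
  ],
)

```text
time_s: 28.82
eef_pos: [471.8, -34.7, 71.6]
eef_rot: [[-0.989, -0.147, 0.0], [-0.147, 0.989, -0.0], [-0.0, -0.0, -1.0]]
wrist_force: [-0.6, 1.2, 0.8]
finger_gap: 0.152
grasp_force: 35.0
```

```bash
python3 st.py
```

```text
pos [471.81 -34.72  71.56] last [471.82 -34.71  71.55] F [-0.81 -0.11  0.9 ] M [ 0.024 -0.068  0.027]
z [ 1.e-04 -0.e+00 -1.e+00] yaw 98.44 t 29.0167 gap 0.153 34.99975148588419 [-0.13  0.07  2.19 -0.    0.89 -1.84]
```

>>> jog_arm(
  moves=[
    [[0,0,-0.0004],[0,0,0]],
    [[-0.015,0,0],[0,0,0]],
    [[-0.015,0,0],[0,0,0]],
    [[-0.015,0,0],[0,0,0]],
    [[-0.015,0,0],[0,0,0]],
    [[-0.01,0,0],[0,0,0]],
    [[0,0,0],[0,0,0]],
    [[0,0,0],[0,0,0]],
  ],
)

```text
time_s: 29.68
eef_pos: [507.4, -29.5, 71.8]
eef_rot: [[-0.989, -0.147, 0.001], [-0.147, 0.989, -0.0], [-0.001, -0.0, -1.0]]
wrist_force: [0.6, -0.2, 0.7]
finger_gap: 0.156
grasp_force: 35.0
```

```bash
python3 st.py
```

```text
pos [506.76 -29.54  71.81] last [506.54 -29.57  71.84] F [0.93 0.54 0.21] M [ 0.089 -0.267 -0.013]
z [ 6.e-04 -0.e+00 -1.e+00] yaw 98.44 t 29.8833 gap 0.157 34.99963430687785 [-0.11  0.13  2.12  0.    0.89 -1.83]
```

>>> jog_arm(
  moves=[
    [[-0.004,0,0],[0,0,0]],
    [[-0.004,0,0],[0,0,0]],
    [[-0.004,0,0],[0,0,0]],
    [[0,0,0],[0,0,0]],
    [[0,0,0],[0,0,0]],
  ],
)

```text
time_s: 30.3
eef_pos: [512.5, -28.7, 71.7]
eef_rot: [[-0.989, -0.147, 0.0], [-0.147, 0.989, -0.0], [-0.0, -0.0, -1.0]]
wrist_force: [-1.3, -0.7, 2.0]
finger_gap: 0.156
grasp_force: 35.0
```

```bash
python3 st.py
```

```text
pos [512.47 -28.66  71.72] last [512.44 -28.67  71.72] F [-0.44 -0.45  2.05] M [ 0.048 -0.037 -0.011]
z [ 2.e-04  0.e+00 -1.e+00] yaw 98.44 t 30.5 gap 0.155 34.999720361083746 [-0.1   0.14  2.11  0.    0.9  -1.82]
```

>>> jog_arm(
  moves=[
    [[-0.003,0,0],[0,0,0]],
    [[-0.002,0,0],[0,0,0]],
    [[0,0,0],[0,0,0]],
    [[0,0,0],[0,0,0]],
  ],
)

```text
time_s: 30.83
eef_pos: [514.9, -28.3, 71.7]
eef_rot: [[-0.989, -0.147, 0.0], [-0.147, 0.989, 0.0], [-0.0, 0.0, -1.0]]
wrist_force: [-1.3, 0.0, 1.4]
finger_gap: 0.154
grasp_force: 35.0
```

```bash
python3 st.py
```

```text
pos [514.87 -28.31  71.7 ] last [514.85 -28.29  71.69] F [-1.15 -0.62  1.59] M [0.033 0.019 0.006]
z [ 1.e-04  1.e-04 -1.e+00] yaw 98.44 t 31.0333 gap 0.154 34.99973092228174 [-0.1   0.14  2.1   0.    0.9  -1.82]
```

>>> jog_arm(
  moves=[
    [[-0.003,0,0],[0,0,0]],
    [[0,0,0],[0,0,0]],
    [[0,0,0],[0,0,0]],
  ],
)

```text
time_s: 31.28
eef_pos: [516.2, -28.1, 71.6]
eef_rot: [[-0.989, -0.147, -0.0], [-0.147, 0.989, 0.0], [0.0, 0.0, -1.0]]
wrist_force: [-2.5, -0.5, 1.5]
finger_gap: 0.158
grasp_force: 35.0
```

```bash
python3 st.py
```

```text
pos [516.2  -28.09  71.66] last [516.19 -28.09  71.66] F [-2.5  -0.02  2.32] M [0.007 0.146 0.007]
z [-2.e-04  0.e+00 -1.e+00] yaw 98.44 t 31.4833 gap 0.158 34.99969717115164 [-0.1   0.15  2.1  -0.    0.9  -1.82]
```

>>> jog_arm(
  moves=[
    [[-0.003,0,0],[0,0,0]],
    [[0,0,0],[0,0,0]],
    [[0,0,0],[0,0,0]],
  ],
)

```text
time_s: 31.73
eef_pos: [517.3, -27.9, 71.5]
eef_rot: [[-0.989, -0.147, -0.001], [-0.147, 0.989, -0.0], [0.001, 0.0, -1.0]]
wrist_force: [-4.6, -0.1, 3.5]
finger_gap: 0.157
grasp_force: 35.0
```

```bash
python3 st.py
```

```text
pos [517.29 -27.88  71.54] last [517.29 -27.86  71.52] F [-5.08 -0.54  3.72] M [-0.02   0.483 -0.011]
z [-0.001 -0.    -1.   ] yaw 98.45 t 31.9333 gap 0.156 34.99971427023411 [-0.1   0.15  2.1  -0.    0.9  -1.82]
```

```bash
python3 st.py; python3 -c "
from plant import robot
print(robot.finish_job())"
```

```text
pos [517.28 -27.88  71.53] last [517.27 -27.89  71.51] F [-5.38 -0.8   3.52] M [-0.029  0.525 -0.013]
z [-0.0011 -0.     -1.    ] yaw 98.44 t 32.1333 gap 0.158 34.99983390793204 [-0.1   0.15  2.1  -0.    0.9  -1.82]
the job is handed in; nothing more can be done
None
```

The job is handed in at 32 s of the 67 s allowed: the coil is seated on the middle leg, the arm is closed on its stop, and the gauge is still held in the gap with about 5 N of drag, roughly a 6.2 mm gap; I judged the final fit by forces and arm position, because my ten pictures were already used.

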